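# Set a try square on a plaster block in the marking bay

## Task

Take the jar off the roller track and stand it upright on the bare table top, then push the plaster block along the rollers, without lifting it off them, until it is fully home against the end stop. Then lay the try square on the block for marking and let go: blade flat on top, wooden stock flush against the block's long side that faces the robot, and the blade's outer edge (the one level with the end of the stock) along the line scored across the block's top. Leave the cup, clay block, tape and tile where they stand.

Things in the scene. Friction and masses are not known exactly. Their poses are not given: they have to be found in the camera images.
- track: fixed roller track; origin at table height under its middle; lane along y, -170 to 170 mm, bay at the -y end, -x towards the robot. Lane 94 wide between 8 mm side channels, tops at z = 42; free rollers along x, tops at z = 30. Plywood end stop y = -170 to -180 and, on the far side only, fence x = 55 to 65, y = -180 to -30, both up to z = 70. The +y end is open
- bay_stop (a point): middle of the end stop's inner face at roller-top height (z = 30 in the track frame); axes as the track's. Fully home means the block's -y end touches this face, i.e. the block's origin is 60 mm from it along y
- plaster_block: white plaster block, 90 (x, across the lane) x 120 (y, along the lane) x 55 mm high, about 0.9 kg, on the rollers with 2 mm play each side. Origin at the centre of its underside, axes parallel to the track's; its -x long side faces the robot. A 2 mm line is scored across its top, parallel to x, at y = -35
- score_line (a point): middle of the scored line, on the block's top face; axes as the block's
- jar: small screw-top jar, 54 mm diameter, 62 high, standing on the rollers between the block and the end stop. Origin at the centre of its underside
- notebook: closed green notebook, 151 (x) x 118 (y) x 12 mm, fixed; the square's blade rests on it. Origin at the centre of its underside
- try_square: wooden stock 100 (x) x 28 (y) x 40 high, origin at the centre of its underside; steel blade 40 wide (x = 10 to 50), z = 10 to 14, from the stock's inner face y = 14 to y = 126. 0.18 kg. Lies with its blade on the notebook. Grip the stock across its 28 mm, above the blade, near x = -10. Laid as asked, its y axis points along the block's +x and its x axis along the block's -y
- stock_face_a (a point): on the stock's inner face (the one the blade leaves from), 45 mm from the middle towards the blade end, 5 above the underside; axes as the square's
- stock_face_b (a point): on the stock's inner face, 45 mm from the middle towards the other end, 5 above the underside
- blade_edge_root (a point): on the blade's outer edge (x = 50 in the square's frame, level with the stock's end), at its underside, 10 mm from the stock
- blade_edge_tip (a point): on the same outer edge and underside, 76 mm from the stock
- speckle_cup: bystander: cup, 71 mm wide, 91 high. Origin under its centre
- clay_block: bystander: grey clay block 89 x 62 x 56 mm. Origin under its centre
- masking_tape: bystander: roll of masking tape, 76 mm diameter, 19 high. Origin under its centre
- test_tile: bystander: flat test tile 40 x 55 x 9 mm. Origin under its centre

How it is judged:
By the outcome, as a careful person would: the job done as asked, in the order asked, and still so for the second after the job is handed in, with the robot touching nothing.
It also fails if it takes over 64 s, if anything falls off the work surface, if the arm or the gripper's body presses on something with over 40 N, if the wrist force passes 120 N, or if a joint passes its speed limit or range.

## Robot

A 6-joint arm with a two-finger parallel gripper is mounted at the origin on a cart in front of the work surface, level with it; the furniture and walls round the work are solid. World frame = base frame: x ahead of the robot, y to its left, z up, the work surface at z = 0. Lengths are in m, angles in rad, forces in N, time in s.
With the tool pointing down it reaches from about 0.325 to 0.9 m from the base axis. Payload 6.1 kg.
Tool frame: the origin (TCP) lies between the finger pads; the fingertips stand 22 mm ahead of it and the grasp point (between the pads) lies 3 mm ahead of it (manip.tcp_to_tips is the distance from the TCP to the fingertips, in m); z points along the fingers, y is the line along which they close (so a half turn about z gives the same grasp; the last joint's range is limited). The gripper opens to 85 mm and grips with 20 to 120 N. Pads are 22 mm wide; open, the fingers measure 114 mm over their backs; the gripper's body (76 mm by 85 mm) begins 54 mm behind the grasp point. The pads swing forward as they close: fully open they stand 13 mm farther back than shut.
Start: joints at [1.056, 0.22, 1.526, -0, 1.395, -0.126], TCP at [0.237, 0.578, 0.253] pointing down, gripper open.
Joint ranges: [-2.98, 2.98], [-0.91, 2.08], [0.09, 2.57], [-1.24, 4.39], [0.2, 2.65], [-2.68, 2.68]. Speed limits (rad/s): [2.57, 2.57, 3.01, 3.14, 3.14, 3.14].

## Interface

Orientations are given as a rotation vector (axis times angle).
In Python, from station import manip, camera gives the robot as it stands.
- The arm moves only by the tool move_arm, never from a script. Its arguments are lists of equal length, an entry for each row: "travel": the shift along the tool's x, y, z in m, a list of three; "angular": the turn, a rotation vector about the tool's x, y, z in rad, a list of three. A call has exactly 10 rows; each row shifts and turns the commanded pose from where the row before left it, along the tool's axes as they then stand; what a row does not reach is not made up. A row lasts 1/12 s, in which the tool goes at most 41.7 mm and 7.16 degrees, less where a joint would pass 70% of its speed; a pose out of reach is approached as far as the arm can. A call with a gripper value outside its range is refused whole. "claw" is the finger opening in m, from 0 to 0.0854, set as the call begins (left out, the last holds). The fingers move at their own pace and stop on an object; "newtons" is the grip in N (left out, the last holds). Time passes only in rows, so rows that do not move let the fingers close, or fill a call up. It gives the time, the measured TCP pose, the force, the opening and the grip force at its end, in the units of the state.
- manip.get_obs(): the state, without advancing time (a new reading comes with each control period).
- camera(name): name is "scene" or "top" or "wrist"; returns a dict with "pixels" (420x560x3 uint8, red, green, blue), "intrinsics" (3x3 intrinsics, pixels), "view" (4x4, takes a point from world to camera coordinates). Camera axes: x right, y up, looking along -z (the intrinsics and any distortion apply to the point x, -y, -z); pixel columns grow to the right and rows downward; lengths in m; the calibration is good to about 2 mm. A picture is of the moment at which its call begins. There is no depth.
- manip.job_done(): hands the job in; it is judged then, once.
The state is a dict: "time_s": time; "joint_pos": joint angles; "joint_vel": joint speeds; "tau": joint torques, N m; "tcp_pos": TCP position; "tcp_rot": TCP orientation; "wrist_force": force on the tool from outside, world axes, zero at the start; "wrist_torque": the same for the moment, N m; "grip_width": finger opening in m; "grip_force": force on a finger pad.
Only numpy, scipy, OpenCV 4.12 (cv2) and the standard library are available. Lean on these libraries where they do the work, as an engineer would, in place of code of your own. Each camera call takes 0.05 s, during which the arm holds its last target. There are 200 camera calls.

## Working session

There is one attempt and no reset: what is moved stays moved. The work goes in short steps, Python scripts to look and compute and a tool call to move; the robot and the scene stay as the last step left them, time stands still between calls to the robot, and variables do not carry over. Pictures are saved under pics/ and viewed, at most 11 in all, crops included, and the job is handed in when it is done.

Besides the shell and the picture viewer there is one more tool, called after "Request:" in YAML: its name, and indented under it one key for each argument. move_arm: Moves the arm, as the interface text tells. Its arguments: {"type":"object","properties":{"travel":{"type":"array","items":{"type":"array","items":{"type":"number"}}},"angular":{"type":"array","items":{"type":"array","items":{"type":"number"}}},"claw":{"type":"number"},"newtons":{"type":"number"}},"required":["travel","angular"]}

```bash
ls; mkdir -p pics; cat > h.py <<'E'
import numpy as np, cv2
from station import manip, camera
def snap(n,f=None):
    c=camera(n)
    if f: cv2.imwrite('pics/'+f,c['pixels'][:,:,::-1])
    return c
def ray(c,uv):
    K,V=np.array(c['intrinsics']),np.array(c['view'])
    p=np.linalg.inv(K)@[uv[0],uv[1],1.]
    d=V[:3,:3].T@np.array([p[0],-p[1],-p[2]]); o=-V[:3,:3].T@V[:3,3]
    return o,d
def onz(c,uv,z):
    o,d=ray(c,uv); return o+d*(z-o[2])/d[2]
def proj(c,P):
    q=np.array(c['view'])@np.append(P,1); p=np.array(c['intrinsics'])@[q[0],-q[1],-q[2]]
    return p[:2]/p[2]
E
python3 - <<'E'
from h import *
c=snap('top','top1.png'); d=snap('scene','scene1.png')
for k in (c,d): print({a:b for a,b in k.items() if a!='pixels'})
print(manip.get_obs())
E
```

```text
pics
{'intrinsics': array([[422.4365492 ,   0.        , 269.60361569],
       [  0.        , 422.4365492 , 202.6696523 ],
       [  0.        ,   0.        ,   1.        ]]), 'view': array([[ 0.00407651, -0.99969963,  0.02416677,  0.06402508],
       [ 0.98334121,  0.00839921,  0.18157512, -0.5450246 ],
       [-0.18172356,  0.02302399,  0.98308008, -0.93648006],
       [ 0.        ,  0.        ,  0.        ,  1.        ]])}
{'intrinsics': array([[445.54517649,   0.        , 279.21512856],
       [  0.        , 445.54517649, 210.35740998],
       [  0.        ,   0.        ,   1.        ]]), 'view': array([[ 0.65954225, -0.75163644, -0.00683214, -0.27984334],
       [ 0.5874733 ,  0.50978041,  0.62848951, -0.3962152 ],
       [-0.46891273, -0.41852908,  0.77778806, -0.99085325],
       [ 0.        ,  0.        ,  0.        ,  1.        ]])}
{'time_s': 0.1, 'joint_pos': array([ 1.05591821e+00,  2.21131624e-01,  1.52750066e+00, -1.03599654e-05,
        1.39470851e+00, -1.26081544e-01]), 'joint_vel': array([-0.00022438, -0.00154374, -0.00354826,  0.00121807, -0.00041084,
        0.00162819]), 'tau': array([ 1.79928760e-03, -4.98241425e+01, -3.90548980e+01, -5.27147938e-05,
        5.60799745e-03,  4.58048805e-05]), 'tcp_pos': array([0.23666503, 0.57790872, 0.2523162 ]), 'tcp_rot': array([-6.06773366e-01, -3.08188653e+00,  2.61076832e-03]), 'wrist_force': array([-0.14797765, -0.29168258,  0.88657116]), 'wrist_torque': array([-0.00466671,  0.0176467 , -0.02783763]), 'grip_force': 0.0, 'grip_width': 0.08560560012133624}
```

View pics/top1.png

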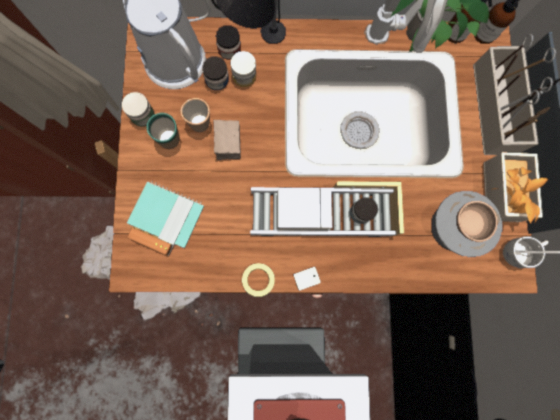

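View pics/scene1.png

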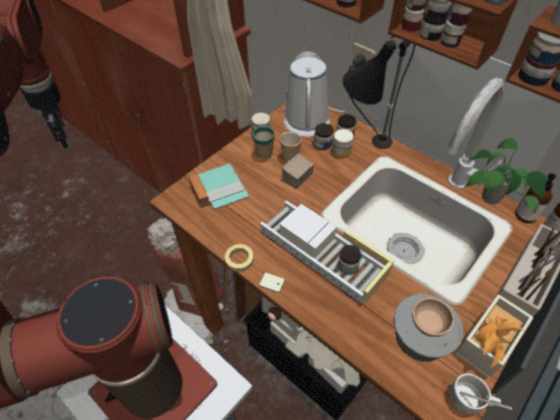

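Top view: track spans cols 250–405 at rows 185–237. The block is at cols 278–332 and the jar at about (365,209). The notebook is near (165,215) with the orange stock at (150,242). The tape is at (258,280) and the tile at (307,279). I'll enlarge for accurate corners.

```bash
python3 - <<'E'
from h import *
im=cv2.imread('pics/top1.png')
a=cv2.resize(im[175:245,240:410],None,fx=4.7,fy=4.7,interpolation=cv2.INTER_CUBIC)
b=cv2.resize(im[175:260,115:215],None,fx=3,fy=3,interpolation=cv2.INTER_CUBIC)
o=np.zeros((600,800,3),np.uint8); o[:a.shape[0],:a.shape[1]]=a[:,:800]; o[335:335+b.shape[0],:b.shape[1]]=b
s=cv2.imread('pics/scene1.png')[195:305,255:400]
s=cv2.resize(s,None,fx=2.4,fy=2.4,interpolation=cv2.INTER_CUBIC); o[335:335+264,400:400+s.shape[1]]=s[:264]
cv2.imwrite('pics/z1.png',o)
E
```

```text
(no output)
```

View pics/z1.png

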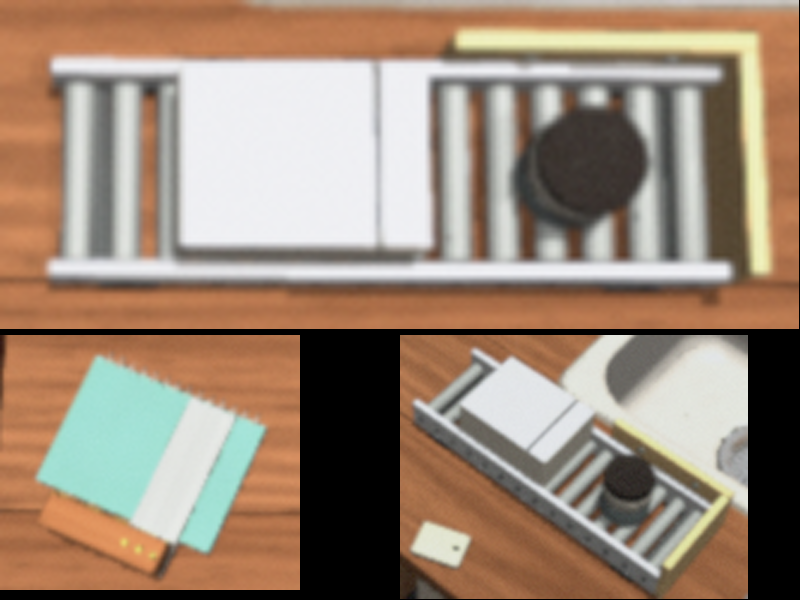

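The crop shows the score line at (377,60)–(380,247), the jar lid centred at about (592,163), the stop's inner face around x=740–750, and the blade's right (outer) edge running from (238,412) to (180,545).

```bash
cat >> h.py <<'E'
def ang(d): return np.degrees(np.arctan2(d[1],d[0]))
E
python3 - <<'E'
from h import *
c=snap('top')
V=c['view'];print('cam',-V[:3,:3].T@V[:3,3])
def A(px,py,z): return onz(c,((px+.5)/4.7-.5+240,(py+.5)/4.7-.5+175),z)*1000
def B(px,py,z): return onz(c,((px+.5)/3-.5+115,(py+.5)/3-.5+175-335/3),z)*1000
np.set_printoptions(precision=1,suppress=True)
for n,p in dict(nearL=(48,283,.042),nearR=(731,281,.042),farL=(52,57,.042),farR=(721,65,.042),stopfarIn=(739,54,.07),stopNearIn=(751,274,.07),stopfarout=(758,32,.07),stopnearout=(770,274,.07),fenceL=(456,30,.07),
 blkFL=(180,61,.085),blkFR=(429,62,.085),blkNL=(177,247,.085),blkNR=(433,248,.085),sF=(376,61,.085),sN=(380,248,.085),jar=(592,163,.062+.03)).items(): print(n,A(*p))
for n,p in dict(bladeLt=(192,398,.016),bladeLr=(130,522,.016),bladeRt=(238,412,.016),bladeRr=(180,545,.016),stLt=(52,492,.04),stRt=(170,545,.04),stLb=(38,522,.04),stRb=(160,577,.04),nTL=(97,357,.012),nTR=(266,425,.012),nBL=(37,478,.012),nBR=(208,553,.012)).items(): print(n,B(*p))
# stock mask
im=c['pixels']; hsv=cv2.cvtColor(im,cv2.COLOR_RGB2HSV); print(hsv[240:244,146:152].tolist()[0], hsv[250,160:164].tolist())
for n,q in dict(tape=(258,280),tile=(307,279),clay=(227,140)).items(): print(n,onz(c,q,.0)*1000)
E
```

```text
cam [0.36550366 0.09014513 1.01805052]
nearL [469.8 112.8  42. ]
nearR [ 473.1 -226.2   42. ]
farL [583.9 112.2  42. ]
farR [ 582.9 -226.6   42. ]
stopfarIn [ 582.3 -226.8   70. ]
stopNearIn [ 473.5 -227.    70. ]
stopfarout [ 593.5 -236.8   70. ]
stopnearout [ 473.5 -236.3   70. ]
fenceL [593.1 -87.   70. ]
blkFL [572.8  49.6  85. ]
blkFR [573.5 -70.7  85. ]
blkNL [482.7  51.   85. ]
blkNR [483.1 -70.6  85. ]
sF [573.7 -45.   85. ]
sN [482.9 -45.3  85. ]
jar [ 523.5 -146.2   92. ]
bladeLt [566.  285.7  16. ]
bladeLr [466. 330.  16.]
bladeRt [554.9 248.6  16. ]
bladeRr [448.2 290.1  16. ]
stLt [486.4 385.2  40. ]
stRt [446.2 292.9  40. ]
stLb [463.2 394.4  40. ]
stRb [421.7 299.4  40. ]
nTL [599.9 364.4  12. ]
nTR [545.2 226.4  12. ]
nBL [500.9 406.2  12. ]
nBR [442.3 268.6  12. ]
[[12, 148, 222], [12, 149, 224], [12, 148, 225], [12, 146, 227], [12, 147, 227], [12, 147, 227]] [[12, 150, 218], [12, 148, 220], [12, 148, 223], [12, 148, 223]]
tape [367.1  93.    0. ]
tile [369.9 -23.4   0. ]
clay [713.  174.1   0. ]
```

Request:
move_arm:
  travel:
    - [0, 0, 0]
    - [0, 0, 0]
    - [0, 0, 0]
    - [0, 0, 0]
    - [-0.011, -0.028, 0]
    - [-0.011, -0.028, 0]
    - [-0.011, -0.028, 0]
    - [-0.011, -0.028, 0]
    - [-0.011, -0.028, 0]
    - [-0.011, -0.028, 0]
  angular:
    - [0, 0, -0.0973]
    - [0, 0, -0.0973]
    - [0, 0, -0.0973]
    - [0, 0, -0.0973]
    - [0, 0, 0]
    - [0, 0, 0]
    - [0, 0, 0]
    - [0, 0, 0]
    - [0, 0, 0]
    - [0, 0, 0]
  claw: 0.0854
  newtons: 30

```text
time_s: 0.98
tcp_pos: [0.3031, 0.4089, 0.2529]
tcp_rot: [0.001, -3.141, 0.001]
wrist_force: [0.8, 1.1, 0.2]
grip_width: 0.0852
grip_force: 0.0
```

Request:
move_arm:
  travel:
    - [-0.011, -0.028, 0]
    - [-0.011, -0.028, 0]
    - [-0.011, -0.028, 0]
    - [-0.011, -0.028, 0]
    - [-0.011, -0.028, 0]
    - [-0.011, -0.028, 0]
    - [-0.011, -0.028, 0]
    - [-0.011, -0.028, 0]
    - [-0.011, -0.028, 0]
    - [-0.011, -0.028, 0]
  angular:
    - [0, 0, 0]
    - [0, 0, 0]
    - [0, 0, 0]
    - [0, 0, 0]
    - [0, 0, 0]
    - [0, 0, 0]
    - [0, 0, 0]
    - [0, 0, 0]
    - [0, 0, 0]
    - [0, 0, 0]

```text
time_s: 1.82
tcp_pos: [0.4132, 0.129, 0.2532]
tcp_rot: [-0.001, 3.141, 0.0]
wrist_force: [-0.4, -0.4, -0.7]
grip_width: 0.0854
grip_force: 0.0
```

Request:
move_arm:
  travel:
    - [-0.011, -0.028, 0]
    - [-0.011, -0.028, 0]
    - [-0.011, -0.028, 0]
    - [-0.011, -0.028, 0]
    - [-0.011, -0.028, 0]
    - [-0.011, -0.028, 0]
    - [-0.011, -0.028, 0]
    - [-0.011, -0.028, 0]
    - [-0.011, -0.028, 0]
    - [-0.011, -0.028, 0]
  angular:
    - [0, 0, 0]
    - [0, 0, 0]
    - [0, 0, 0]
    - [0, 0, 0]
    - [0, 0, 0]
    - [0, 0, 0]
    - [0, 0, 0]
    - [0, 0, 0]
    - [0, 0, 0]
    - [0, 0, 0]

```text
time_s: 2.65
tcp_pos: [0.5233, -0.151, 0.2529]
tcp_rot: [0.0, -3.141, -0.0]
wrist_force: [0.5, -1.0, 0.9]
grip_width: 0.0856
grip_force: 0.0
```

Request:
move_arm:
  travel:
    - [0, 0.005, 0.02]
    - [0, 0, 0.025]
    - [0, 0, 0.025]
    - [0, 0, 0.025]
    - [0, 0, 0.025]
    - [0, 0, 0.025]
    - [0, 0, 0.02]
    - [0, 0, 0.015]
    - [0, 0, 0.005]
    - [0, 0, 0]
  angular:
    - [0, 0, 0]
    - [0, 0, 0]
    - [0, 0, 0]
    - [0, 0, 0]
    - [0, 0, 0]
    - [0, 0, 0]
    - [0, 0, 0]
    - [0, 0, 0]
    - [0, 0, 0]
    - [0, 0, 0]

```text
time_s: 3.48
tcp_pos: [0.5218, -0.1439, 0.0665]
tcp_rot: [0.001, -3.138, -0.002]
wrist_force: [0.7, -0.3, -0.2]
grip_width: 0.0851
grip_force: 0.0
```

Request:
move_arm:
  travel:
    - [0, 0, 0]
    - [0, 0, 0]
    - [0, 0, 0]
    - [0, 0, 0]
    - [0, 0, 0]
    - [0, 0, 0]
    - [0, 0, 0]
    - [0, 0, 0]
    - [0, 0, 0]
    - [0, 0, 0]
  angular:
    - [0, 0, 0]
    - [0, 0, 0]
    - [0, 0, 0]
    - [0, 0, 0]
    - [0, 0, 0]
    - [0, 0, 0]
    - [0, 0, 0]
    - [0, 0, 0]
    - [0, 0, 0]
    - [0, 0, 0]
  claw: 0.04
  newtons: 30

```text
time_s: 4.32
tcp_pos: [0.5244, -0.1451, 0.07]
tcp_rot: [-0.001, 3.139, -0.002]
wrist_force: [-0.4, -0.2, 7.1]
grip_width: 0.0531
grip_force: 31.1
```

Request:
move_arm:
  travel:
    - [0, 0, -0.01]
    - [0, 0, -0.02]
    - [0, 0, -0.025]
    - [0, 0, -0.02]
    - [0.015, -0.005, 0]
    - [0.02, -0.007, 0]
    - [0.02, -0.007, 0]
    - [0.02, -0.007, 0]
    - [0.02, -0.007, 0]
    - [0.019, -0.007, 0]
  angular:
    - [0, 0, 0]
    - [0, 0, 0]
    - [0, 0, 0]
    - [0, 0, 0]
    - [0, 0, 0]
    - [0, 0, 0]
    - [0, 0, 0]
    - [0, 0, 0]
    - [0, 0, 0]
    - [0, 0, 0]

```text
time_s: 5.15
tcp_pos: [0.4081, -0.1846, 0.1437]
tcp_rot: [0.001, -3.142, 0.0]
wrist_force: [0.1, 0.3, -0.7]
grip_width: 0.0529
grip_force: 31.8
```

Request:
move_arm:
  travel:
    - [0, 0, 0.015]
    - [0, 0, 0.02]
    - [0, 0, 0.02]
    - [0, 0, 0.015]
    - [0, 0, 0.01]
    - [0, 0, 0.01]
    - [0, 0, 0.006]
    - [0, 0, 0.004]
    - [0, 0, 0.003]
    - [0, 0, 0]
  angular:
    - [0, 0, 0]
    - [0, 0, 0]
    - [0, 0, 0]
    - [0, 0, 0]
    - [0, 0, 0]
    - [0, 0, 0]
    - [0, 0, 0]
    - [0, 0, 0]
    - [0, 0, 0]
    - [0, 0, 0]

```text
time_s: 5.98
tcp_pos: [0.4095, -0.1848, 0.0404]
tcp_rot: [-0.001, 3.141, -0.0]
wrist_force: [-0.9, 0.6, -1.3]
grip_width: 0.0534
grip_force: 31.8
```

Request:
move_arm:
  travel:
    - [0, 0, 0.001]
    - [0, 0, 0.001]
    - [0, 0, 0]
    - [0, 0, 0]
    - [0, 0, 0]
    - [0, 0, 0]
    - [0, 0, 0]
    - [0, 0, 0]
    - [0, 0, 0]
    - [0, 0, 0]
  angular:
    - [0, 0, 0]
    - [0, 0, 0]
    - [0, 0, 0]
    - [0, 0, 0]
    - [0, 0, 0]
    - [0, 0, 0]
    - [0, 0, 0]
    - [0, 0, 0]
    - [0, 0, 0]
    - [0, 0, 0]

```text
time_s: 6.82
tcp_pos: [0.4098, -0.1849, 0.04]
tcp_rot: [-0.001, 3.141, -0.001]
wrist_force: [-5.1, 2.9, 11.6]
grip_width: 0.0532
grip_force: 32.8
```

Request:
move_arm:
  travel:
    - [0, 0, -0.001]
    - [0, 0, 0]
    - [0, 0, 0]
    - [0, 0, 0]
    - [0, 0, 0]
    - [0, 0, 0]
    - [0, 0, -0.015]
    - [0, 0, -0.03]
    - [0, 0, -0.03]
    - [0, 0, -0.03]
  angular:
    - [0, 0, 0]
    - [0, 0, 0]
    - [0, 0, 0]
    - [0, 0, 0]
    - [0, 0, 0]
    - [0, 0, 0]
    - [0, 0, 0]
    - [0, 0, 0]
    - [0, 0, 0]
    - [0, 0, 0]
  claw: 0.0854

```text
time_s: 7.65
tcp_pos: [0.4087, -0.1842, 0.145]
tcp_rot: [0.001, -3.14, -0.001]
wrist_force: [1.4, -0.2, 0.1]
grip_width: 0.0859
grip_force: 0.0
```

Request:
move_arm:
  travel:
    - [0, 0, -0.02]
    - [-0.004, 0.01, -0.02]
    - [-0.012, 0.027, 0]
    - [-0.012, 0.027, 0]
    - [-0.012, 0.027, 0]
    - [-0.012, 0.027, 0]
    - [-0.012, 0.027, 0]
    - [-0.012, 0.027, 0]
    - [-0.012, 0.027, 0]
    - [-0.012, 0.027, 0]
  angular:
    - [0, 0, 0]
    - [0, 0, 0]
    - [0, 0, 0]
    - [0, 0, 0]
    - [0, 0, 0]
    - [0, 0, 0]
    - [0, 0, 0]
    - [0, 0, 0]
    - [0, 0, 0]
    - [0, 0, 0]
  claw: 0.0

```text
time_s: 8.48
tcp_pos: [0.5094, 0.043, 0.1841]
tcp_rot: [0.001, -3.141, 0.0]
wrist_force: [0.4, -0.7, 0.1]
grip_width: -0.0001
grip_force: 0.0
```

Request:
move_arm:
  travel:
    - [-0.012, 0.027, 0]
    - [-0.008, 0.022, 0]
    - [0, 0, 0.02]
    - [0, 0, 0.025]
    - [0, 0, 0.025]
    - [0, 0, 0.02]
    - [0, 0, 0.015]
    - [0, 0, 0.008]
    - [0, 0, 0]
    - [0, 0, 0]
  angular:
    - [0, 0, 0]
    - [0, 0, 0]
    - [0, 0, 0]
    - [0, 0, 0]
    - [0, 0, 0]
    - [0, 0, 0]
    - [0, 0, 0]
    - [0, 0, 0]
    - [0, 0, 0]
    - [0, 0, 0]

```text
time_s: 9.32
tcp_pos: [0.5291, 0.0905, 0.0713]
tcp_rot: [0.001, -3.141, 0.0]
wrist_force: [-0.3, 0.7, 0.2]
grip_width: 0.0001
grip_force: 0.0
```

Request:
move_arm:
  travel:
    - [0, -0.009, 0]
    - [0, -0.009, 0]
    - [0, -0.007, 0]
    - [0, -0.006, 0]
    - [0, -0.007, 0]
    - [0, -0.008, 0]
    - [0, -0.009, 0]
    - [0, -0.01, 0]
    - [0, -0.01, 0]
    - [0, -0.01, 0]
  angular:
    - [0, 0, 0]
    - [0, 0, 0]
    - [0, 0, 0]
    - [0, 0, 0]
    - [0, 0, 0]
    - [0, 0, 0]
    - [0, 0, 0]
    - [0, 0, 0]
    - [0, 0, 0]
    - [0, 0, 0]

```text
time_s: 10.15
tcp_pos: [0.5293, 0.0044, 0.0714]
tcp_rot: [-0.0, 3.141, 0.0]
wrist_force: [1.9, 3.8, 0.7]
grip_width: -0.0001
grip_force: 1.8
```

Request:
move_arm:
  travel:
    - [0, -0.01, 0]
    - [0, -0.01, 0]
    - [0, -0.01, 0]
    - [0, -0.009, 0]
    - [0, -0.009, 0]
    - [0, -0.008, 0]
    - [0, -0.007, 0]
    - [0, -0.006, 0]
    - [0, -0.005, 0]
    - [0, -0.004, 0]
  angular:
    - [0, 0, 0]
    - [0, 0, 0]
    - [0, 0, 0]
    - [0, 0, 0]
    - [0, 0, 0]
    - [0, 0, 0]
    - [0, 0, 0]
    - [0, 0, 0]
    - [0, 0, 0]
    - [0, 0, 0]

```text
time_s: 10.98
tcp_pos: [0.5289, -0.0731, 0.0711]
tcp_rot: [0.0, -3.141, 0.0]
wrist_force: [1.6, 2.4, 1.5]
grip_width: 0.0002
grip_force: 1.1
```

Request:
move_arm:
  travel:
    - [0, -0.003, 0]
    - [0, -0.003, 0]
    - [0, -0.003, 0]
    - [0, -0.002, 0]
    - [0, -0.002, 0]
    - [0, -0.002, 0]
    - [0, -0.002, 0]
    - [0, -0.002, 0]
    - [0, -0.001, 0]
    - [0, 0, 0]
  angular:
    - [0, 0, 0]
    - [0, 0, 0]
    - [0, 0, 0]
    - [0, 0, 0]
    - [0, 0, 0]
    - [0, 0, 0]
    - [0, 0, 0]
    - [0, 0, 0]
    - [0, 0, 0]
    - [0, 0, 0]

```text
time_s: 11.82
tcp_pos: [0.529, -0.0924, 0.0712]
tcp_rot: [0.0, -3.141, -0.001]
wrist_force: [0.8, 2.8, -0.1]
grip_width: -0.0003
grip_force: 1.6
```

Request:
move_arm:
  travel:
    - [0, -0.001, 0]
    - [0, -0.001, 0]
    - [0, -0.001, 0]
    - [0, -0.001, 0]
    - [0, -0.001, 0]
    - [0, -0.001, 0]
    - [0, -0.001, 0]
    - [0, 0, 0]
    - [0, 0, 0]
    - [0, 0, 0]
  angular:
    - [0, 0, 0]
    - [0, 0, 0]
    - [0, 0, 0]
    - [0, 0, 0]
    - [0, 0, 0]
    - [0, 0, 0]
    - [0, 0, 0]
    - [0, 0, 0]
    - [0, 0, 0]
    - [0, 0, 0]

```text
time_s: 12.65
tcp_pos: [0.529, -0.0927, 0.0712]
tcp_rot: [0.001, -3.141, -0.017]
wrist_force: [2.2, 30.4, 7.5]
grip_width: -0.0001
grip_force: 15.5
```

```bash
python3 - <<'E'
from h import *
c=snap('top'); im=cv2.cvtColor(c['pixels'],cv2.COLOR_RGB2BGR)
a=cv2.resize(im[175:285,290:460],None,fx=4.7,fy=4.7,interpolation=cv2.INTER_CUBIC)
cv2.imwrite('pics/z2.png',a)
E
```

```text
(no output)
```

View pics/z2.png

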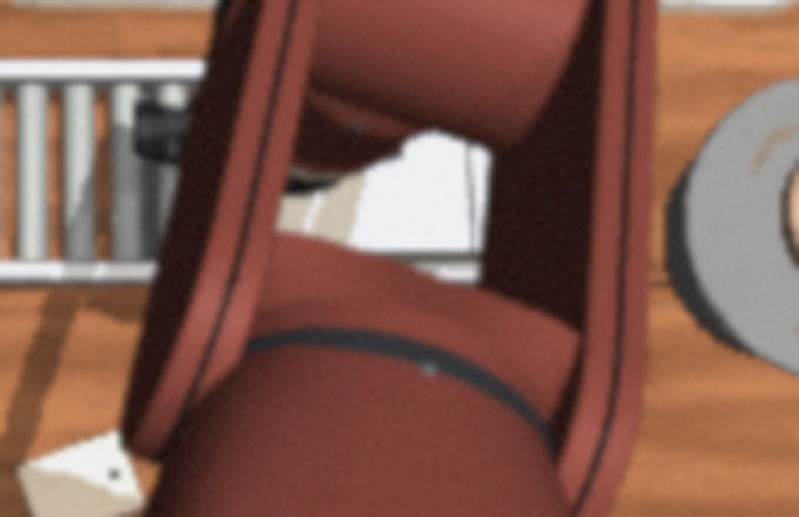

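The block end rests against the stop: the last 7 mm commanded gave no motion and a steady 30 N. The finger contact position also agrees with the measured stop. I'll back off and go to the square.

Request:
move_arm:
  travel:
    - [0, 0.009, 0]
    - [0, 0.01, 0]
    - [0, 0, -0.035]
    - [0, 0, -0.035]
    - [0, 0, -0.035]
    - [0, 0, -0.035]
    - [0.004, 0.025, 0]
    - [0.004, 0.025, 0]
    - [0.004, 0.025, 0]
    - [0.004, 0.025, 0]
  angular:
    - [0, 0, 0]
    - [0, 0, 0]
    - [0, 0, 0]
    - [0, 0, 0]
    - [0, 0, 0]
    - [0, 0, 0]
    - [0, 0, 0]
    - [0, 0, 0]
    - [0, 0, 0]
    - [0, 0, 0]

```text
time_s: 13.53
tcp_pos: [0.5131, 0.0197, 0.2118]
tcp_rot: [0.001, 3.14, -0.002]
wrist_force: [0.4, 0.6, -0.1]
grip_width: -0.0001
grip_force: 0.0
```

Request:
move_arm:
  travel:
    - [0.0055, 0.033, 0]
    - [0.0055, 0.033, 0]
    - [0.0055, 0.033, 0]
    - [0.0055, 0.033, 0]
    - [0.0055, 0.033, 0]
    - [0.0055, 0.033, 0]
    - [0.0055, 0.033, 0]
    - [0.0055, 0.033, 0]
    - [0.0055, 0.033, 0]
    - [0.0055, 0.033, 0]
  angular:
    - [0, 0, 0]
    - [0, 0, 0]
    - [0, 0, 0]
    - [0, 0, 0]
    - [0, 0, 0]
    - [0, 0, 0]
    - [0, 0, 0]
    - [0, 0, 0]
    - [0, 0, 0]
    - [0, 0, 0]
  claw: 0.06

```text
time_s: 14.37
tcp_pos: [0.4578, 0.3507, 0.2114]
tcp_rot: [-0.0, 3.14, -0.001]
wrist_force: [-0.2, -0.1, -0.1]
grip_width: 0.0603
grip_force: 0.0
```

Request:
move_arm:
  travel:
    - [0, 0, 0]
    - [0, 0, 0]
    - [0, 0, 0]
    - [0, 0, 0]
    - [0, 0, 0]
    - [0, 0, 0]
    - [0, 0, 0]
    - [0, 0, 0]
    - [0, 0, 0]
    - [0, 0, 0]
  angular:
    - [0, 0, 0.11]
    - [0, 0, 0.11]
    - [0, 0, 0.11]
    - [0, 0, 0.11]
    - [0, 0, 0.11]
    - [0, 0, 0.11]
    - [0, 0, 0.11]
    - [0, 0, 0.11]
    - [0, 0, 0.11]
    - [0, 0, 0.11]

```text
time_s: 15.2
tcp_pos: [0.4584, 0.349, 0.2113]
tcp_rot: [1.649, 2.673, -0.0]
wrist_force: [-0.3, -0.4, -0.1]
grip_width: 0.0598
grip_force: 0.0
```

Request:
move_arm:
  travel:
    - [0, 0, 0]
    - [0, 0, 0]
    - [0, 0, 0]
    - [0, 0, 0]
    - [0, 0, 0]
    - [0, 0, 0]
    - [0, 0, 0]
    - [0, 0, 0]
    - [0, 0, 0]
    - [0, 0, 0]
  angular:
    - [0, 0, 0.11]
    - [0, 0, 0.11]
    - [0, 0, 0.11]
    - [0, 0, 0.11]
    - [0, 0, 0.11]
    - [0, 0, 0.11]
    - [0, 0, 0.11]
    - [0, 0, 0.102]
    - [0, 0, 0]
    - [0, 0, 0]

```text
time_s: 16.03
tcp_pos: [0.4582, 0.3491, 0.2113]
tcp_rot: [2.616, 1.738, 0.0]
wrist_force: [-0.7, 0.5, 0.5]
grip_width: 0.06
grip_force: 0.0
```

```bash
python3 - <<'E'
from h import *
np.set_printoptions(precision=2,suppress=True)
c=snap('wrist','w1.png'); t=snap('top','top2.png')
print(c['intrinsics'],c['view']); o=manip.get_obs(); print(o['tcp_pos'],o['tcp_rot'],o['wrist_force'])
im=c['pixels']; h=cv2.cvtColor(im,cv2.COLOR_RGB2HSV)
E
```

```text
[[299.04   0.   278.51]
 [  0.   299.04 207.34]
 [  0.     0.     1.  ]] [[ 0.92 -0.39  0.   -0.29]
 [ 0.38  0.89 -0.26 -0.46]
 [ 0.1   0.24  0.96 -0.47]
 [ 0.    0.    0.    1.  ]]
[0.46 0.35 0.21] [2.62 1.74 0.  ] [-1.52  0.07 -0.11]
```

View pics/w1.png

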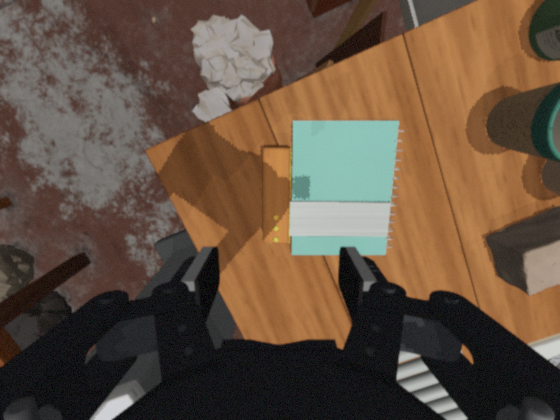

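The wrist view shows the stock at cols 264–290, rows 147–243, with the blade at rows 202–237 out to col 391. It is nearly aligned with the tool. I'll measure it and the block's final pose.

```bash
cat >> h.py <<'E'
def rect(m):
    cs,_=cv2.findContours(m.astype(np.uint8),cv2.RETR_EXTERNAL,cv2.CHAIN_APPROX_NONE)
    k=max(cs,key=cv2.contourArea); return cv2.boxPoints(cv2.minAreaRect(k))
def line(pts):
    vx,vy,x,y=cv2.fitLine(np.float32(pts),cv2.DIST_HUBER,0,.1,.01).ravel(); return np.array([x,y]),np.array([vx,vy])
E
python3 - <<'E'
from h import *
np.set_printoptions(precision=1,suppress=True,linewidth=150)
c=snap('wrist'); im=c['pixels']; g=im.astype(float)
V=c['view'];print('cam',-V[:3,:3].T@V[:3,3]*1000)
print(im[170,256:300:2].tolist()); print(im[196:244:2,340].tolist()); print(im[225,256:300:2].tolist())
# stock edges per row: max |grad| of saturation/green
G=cv2.cvtColor(im,cv2.COLOR_RGB2LAB).astype(float)
def cols(r,a,b):
    s=np.abs(np.diff(G[r,a:b],axis=0)).sum(1); i=s.argmax(); w=s[max(i-2,0):i+3]; return a+.5+(w*np.arange(max(i-2,0),max(i-2,0)+len(w))).sum()/w.sum()
def rows(q,a,b):
    s=np.abs(np.diff(G[a:b,q],axis=0)).sum(1); i=s.argmax(); w=s[max(i-2,0):i+3]; return a+.5+(w*np.arange(max(i-2,0),max(i-2,0)+len(w))).sum()/w.sum()
def W(pts,z):
    P=np.array([onz(c,p,z)[:2]*1000 for p in pts]); o,d=line(P); return o,d,ang(d)
R=list(range(155,195,2))
print('in ',W([(cols(r,284,296),r) for r in R],.041))
print('out',W([(cols(r,257,271),r) for r in range(155,236,2)],.041))
Q=range(300,385,3)
print('bl inner',W([(q,rows(q,195,210)) for q in Q],.016))
print('bl outer',W([(q,rows(q,229,246)) for q in Q],.016))
print('stock ends',[onz(c,(277,rows(277,138,155)),.041)*1000,onz(c,(277,rows(277,235,252)),.041)*1000])
t=snap('top'); im=t['pixels']; H=cv2.cvtColor(im,cv2.COLOR_RGB2LAB).astype(float)
m=(im.min(2)>225); m[:, :300]=0; m[:180]=0; m[235:]=0; m[:,420:]=0
b=rect(m); print([onz(t,p,.085)*1000 for p in b])
L=H[:,:,0]
sl=[(lambda w:(380+(w*np.arange(15)).sum()/w.sum(),r))(np.clip(np.median(L[r,365:410])-8-L[r,380:395],0,None)+1e-9) for r in range(193,226)]
print(sl[::8], [onz(t,p,.085)*1000 for p in sl[::8]])
cv2.imwrite('pics/z3.png',cv2.resize(cv2.cvtColor(im,cv2.COLOR_RGB2BGR)[175:290,290:460],None,fx=4.7,fy=4.7,interpolation=cv2.INTER_CUBIC))
E
```

```text
cam [483.7 410.3 331.7]
[[113, 71, 41], [108, 66, 38], [105, 64, 35], [95, 61, 29], [122, 79, 40], [134, 85, 46], [139, 92, 52], [138, 90, 49], [139, 90, 49], [176, 119, 68], [192, 132, 74], [201, 141, 79], [200, 140, 78], [196, 135, 72], [194, 134, 74], [193, 132, 73], [185, 129, 73], [160, 132, 63], [132, 140, 118], [142, 193, 182], [140, 193, 181], [142, 195, 182]]
[[143, 195, 183], [140, 193, 182], [127, 175, 164], [166, 172, 167], [193, 196, 192], [192, 195, 191], [192, 194, 191], [192, 196, 190], [192, 195, 191], [192, 195, 192], [190, 195, 190], [189, 192, 187], [190, 194, 189], [189, 192, 189], [190, 193, 188], [189, 192, 189], [191, 194, 190], [194, 198, 193], [191, 194, 190], [191, 195, 190], [160, 189, 180], [139, 191, 180], [137, 191, 179], [136, 190, 178]]
[[117, 74, 42], [118, 77, 44], [119, 76, 40], [111, 73, 45], [121, 76, 40], [130, 85, 47], [134, 87, 47], [140, 94, 52], [136, 85, 43], [140, 94, 51], [166, 121, 60], [198, 140, 77], [202, 140, 75], [198, 138, 75], [198, 139, 79], [194, 133, 74], [176, 130, 71], [188, 189, 178], [192, 194, 191], [192, 195, 191], [191, 
[... 304 characters left out ...]
t32), np.float32(-23.729769))
bl outer (array([502.9, 272.2], dtype=float32), array([ 0.9, -0.4], dtype=float32), np.float32(-23.541851))
stock ends [array([474.4, 392. ,  41. ]), array([438.8, 307.7,  41. ])]
[array([ 571.1, -109.6,   85. ]), array([ 571.9, -203.4,   85. ]), array([ 484.9, -199.3,   85. ]), array([ 484.2, -107.1,   85. ])]
[(np.float64(388.6285714282225), 193), (np.float64(388.9999999994828), 201), (np.float64(389.24999999923295), 209), (np.float64(389.8028169008163), 217), (np.float64(390.0833333320486), 225)] [array([ 562.6, -202.1,   85. ]), array([ 544.1, -202.1,   85. ]), array([ 525.8, -201.8,   85. ]), array([ 507.5, -202.2,   85. ]), array([ 489.4, -201.9,   85. ])]
```

View pics/z3.png

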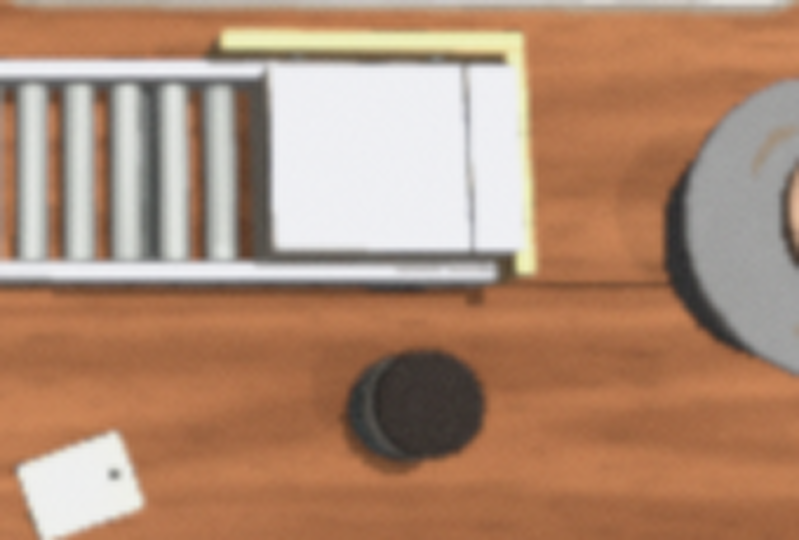

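The jar stands upright on the table. The block is home: the score line at y = -202 matches the stop at -227. The square's origin is at about (455.6, 347.3) mm with yaw -23.6°. Next I'll grip the stock.

Request:
move_arm:
  travel:
    - [0.007, -0.0015, 0.01]
    - [0, 0, 0.025]
    - [0, 0, 0.03]
    - [0, 0, 0.03]
    - [0, 0, 0.025]
    - [0, 0, 0.02]
    - [0, 0, 0.015]
    - [0, 0, 0.01]
    - [0, 0, 0.005]
    - [0, 0, 0]
  angular:
    - [0, 0, 0.014]
    - [0, 0, 0]
    - [0, 0, 0]
    - [0, 0, 0]
    - [0, 0, 0]
    - [0, 0, 0]
    - [0, 0, 0]
    - [0, 0, 0]
    - [0, 0, 0]
    - [0, 0, 0]
  claw: 0.06

```text
time_s: 17.07
tcp_pos: [0.4586, 0.3562, 0.0399]
tcp_rot: [-2.631, -1.716, 0.003]
wrist_force: [-0.2, -0.6, 0.8]
grip_width: 0.0597
grip_force: 0.0
```

Request:
move_arm:
  travel:
    - [0, 0, 0]
    - [0, 0, 0]
    - [0, 0, 0]
    - [0, 0, 0]
    - [0, 0, 0]
    - [0, 0, 0]
    - [0, 0, 0]
    - [0, 0, 0]
    - [0, 0, 0]
    - [0, 0, 0]
  angular:
    - [0, 0, 0]
    - [0, 0, 0]
    - [0, 0, 0]
    - [0, 0, 0]
    - [0, 0, 0]
    - [0, 0, 0]
    - [0, 0, 0]
    - [0, 0, 0]
    - [0, 0, 0]
    - [0, 0, 0]
  claw: 0.01
  newtons: 60

```text
time_s: 17.9
tcp_pos: [0.4605, 0.3572, 0.0429]
tcp_rot: [2.631, 1.716, 0.005]
wrist_force: [-0.4, 0.2, 7.0]
grip_width: 0.0266
grip_force: 60.9
```

Request:
move_arm:
  travel:
    - [0, 0, -0.012]
    - [0, 0, -0.03]
    - [0, 0, -0.03]
    - [0, 0, -0.03]
    - [0, 0, -0.03]
    - [0, 0, -0.03]
    - [0, 0, 0]
    - [0, 0, 0]
    - [0, 0, 0]
    - [0, 0, 0]
  angular:
    - [0, 0, 0]
    - [0, 0, 0]
    - [0, 0, 0]
    - [0, 0, 0]
    - [0, 0, 0]
    - [0, 0, 0]
    - [0, 0, -0.103]
    - [0, 0, -0.103]
    - [0, 0, -0.103]
    - [0, 0, -0.103]

```text
time_s: 18.73
tcp_pos: [0.4589, 0.3562, 0.2039]
tcp_rot: [-2.219, -2.224, 0.001]
wrist_force: [1.0, 0.0, -2.3]
grip_width: 0.027
grip_force: 60.0
```

Request:
move_arm:
  travel:
    - [-0.015, 0, 0]
    - [-0.02, 0, 0]
    - [-0.025, 0, 0]
    - [-0.025, 0, 0]
    - [-0.025, 0, 0]
    - [-0.025, 0, 0]
    - [-0.025, 0, 0]
    - [-0.025, 0, 0]
    - [-0.025, 0, 0]
    - [-0.025, 0, 0]
  angular:
    - [0, 0, 0]
    - [0, 0, 0]
    - [0, 0, 0]
    - [0, 0, 0]
    - [0, 0, 0]
    - [0, 0, 0]
    - [0, 0, 0]
    - [0, 0, 0]
    - [0, 0, 0]
    - [0, 0, 0]

```text
time_s: 19.57
tcp_pos: [0.4577, 0.1197, 0.2033]
tcp_rot: [-2.227, -2.216, 0.001]
wrist_force: [0.0, -0.7, -0.9]
grip_width: 0.0269
grip_force: 60.0
```

Request:
move_arm:
  travel:
    - [-0.03, 0, 0]
    - [-0.03, 0, 0]
    - [-0.03, 0, 0]
    - [-0.03, 0, 0]
    - [-0.03, 0, 0]
    - [-0.03, 0, 0]
    - [-0.03, 0, 0]
    - [-0.025, 0, 0]
    - [-0.02, 0, 0]
    - [-0.009, 0, 0]
  angular:
    - [0, 0, 0]
    - [0, 0, 0]
    - [0, 0, 0]
    - [0, 0, 0]
    - [0, 0, 0]
    - [0, 0, 0]
    - [0, 0, 0]
    - [0, 0, 0]
    - [0, 0, 0]
    - [0, 0, 0]

```text
time_s: 20.4
tcp_pos: [0.4569, -0.1452, 0.2035]
tcp_rot: [2.229, 2.213, -0.002]
wrist_force: [0.5, 0.8, -2.5]
grip_width: 0.0269
grip_force: 60.0
```

Request:
move_arm:
  travel:
    - [0.002, 0, 0.015]
    - [0, 0, 0.02]
    - [0, 0, 0.015]
    - [0, 0, 0.012]
    - [0, 0, 0.008]
    - [0, 0, 0.003]
    - [0, 0, 0]
    - [0, 0, 0]
    - [0, 0, 0]
    - [0, 0, 0]
  angular:
    - [0, 0, 0]
    - [0, 0, 0]
    - [0, 0, 0]
    - [0, 0, 0]
    - [0, 0, 0]
    - [0, 0, 0]
    - [0, 0, 0]
    - [0, 0, 0]
    - [0, 0, 0]
    - [0, 0, 0]

```text
time_s: 21.23
tcp_pos: [0.4586, -0.1408, 0.1313]
tcp_rot: [2.223, 2.217, 0.001]
wrist_force: [0.5, -0.3, -1.7]
grip_width: 0.0268
grip_force: 59.9
```

```bash
python3 - <<'E'
from h import *
c=snap('wrist'); t=snap('top'); o=manip.get_obs(); print(o['tcp_pos'],o['tcp_rot'])
a=c['pixels'][:,:,::-1]; b=cv2.resize(t['pixels'][180:250,340:420,::-1],None,fx=3,fy=3,interpolation=cv2.INTER_CUBIC)
out=np.zeros((420,800,3),np.uint8); out[:,:560]=a; out[:210,560:]=b; cv2.imwrite('pics/z4.png',out)
E
```

```text
[ 0.45840382 -0.14069285  0.13097543] [2.22378675e+00 2.21747385e+00 6.53494190e-04]
```

View pics/z4.png

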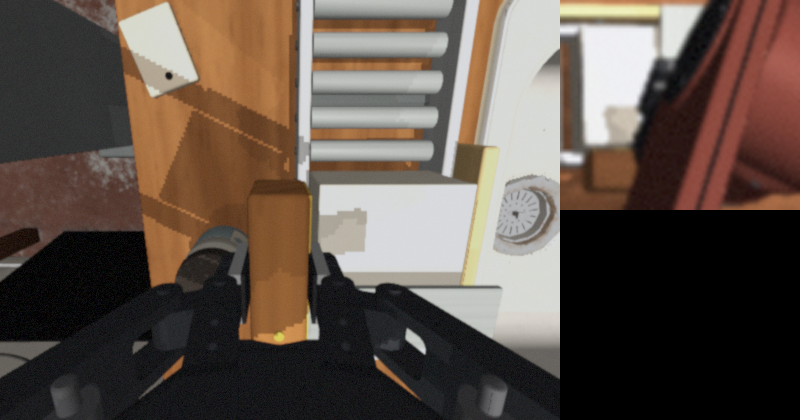

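Wrist view: stock at cols 249–308, block's top +y edge at about row 186 with its near edge around col 318, and the blade's inner edge at row 287 (cols 360–500). I'll measure blade against block in this view.

```bash
python3 - <<'E'
from h import *
np.set_printoptions(precision=2,suppress=True,linewidth=160)
c=snap('wrist'); im=c['pixels']; G=cv2.cvtColor(im,cv2.COLOR_RGB2GRAY).astype(float); tz=manip.get_obs()['tcp_pos'][2]
print('row230',G[230,300:330].astype(int)); print('row205',G[205,300:330].astype(int)); print('col420',G[165:195,420].astype(int)); print('col420b',G[262:300,420].astype(int)); print('col470',G[262:300,470].astype(int))
E
```

```text
row230 [ 92  91  93  91  90  84  85  81  82 108 124  99  84  82  84  82  84  87 108 147 164 165 168 167 166 167 166 167 168 168]
row205 [ 92  92  92  91  91  90  87  81  77  84 113 114  97  84  83  84  85  86 102 151 201 215 217 217 217 218 216 216 215 217]
col420 [ 78  80  77  78  77  86  94 101 103 104 105 103 102 102 101 103 104 103 114 156 200 214 215 216 216 216 216 217 217 216]
col420b [218 217 217 217 217 216 215 217 218 216 206 180 166 167 166 166 164 163 164 164 163 164 153 122  91  90 133 181 195 198 199 200 196 176 124  56  22  29]
col470 [206 206 206 206 206 207 206 206 207 206 207 206 206 207 206 208 206 206 206 207 207 205 194 155 100  95 137 181 194 198 199 199 199 198 198 198 198 198]
```

```bash
cat > m.py <<'E'
from h import *
np.set_printoptions(precision=2,suppress=True,linewidth=160)
def cross(v,a,lev,up=True):
    for i in range(len(v)-1):
        if (v[i]<lev<=v[i+1]) if up else (v[i]>=lev>v[i+1]): return a+i+(lev-v[i])/(v[i+1]-v[i])
    return None
def fit(c,pts,z):
    P=np.array([onz(c,p,z)[:2]*1000 for p in pts if None not in p]); o,d=line(P); return o,ang(d),len(P)
def run():
    c=snap('wrist'); G=cv2.cvtColor(c['pixels'],cv2.COLOR_RGB2GRAY).astype(float); ob=manip.get_obs(); z=ob['tcp_pos'][2]
    print('tcp',ob['tcp_pos']*1000,'yawy',np.degrees(2*np.arctan2(ob['tcp_rot'][1],ob['tcp_rot'][0]))-90)
    zs=z-.0415
    print('blk end',fit(c,[(q,cross(G[176:192,q],176,158)) for q in range(340,460,4)],.085))
    print('blk near',fit(c,[(cross(G[r,311:328],311,140),r) for r in range(195,236,3)],.085))
    print('blade in',fit(c,[(q,cross(G[284:294,q],284,144)) for q in range(375,495,4)],zs+.016))
    print('stk lip',fit(c,[(cross(G[r,304:312],304,98),r) for r in range(195,250,3)],zs+.041))
    return c,G
E
python3 -c "from m import *;run()"
```

```text
tcp [ 458.21 -140.62  130.71] yawy -0.15994927813710547
blk end (array([ 525.45, -106.75], dtype=float32), np.float32(-0.016650528), 30)
blk near (array([ 481.45, -124.33], dtype=float32), np.float32(-88.68656), 14)
blade in (array([ 552.12, -160.69], dtype=float32), np.float32(-0.16554883), 21)
stk lip (array([ 470.87, -115.29], dtype=float32), np.float32(89.73381), 19)
```

Request:
move_arm:
  travel:
    - [-0.0015, 0, 0]
    - [0, 0, 0.005]
    - [0, 0, 0.005]
    - [0, 0, 0.003]
    - [0, 0, 0.001]
    - [0, 0.002, 0]
    - [0, 0.002, 0]
    - [0, 0.001, 0]
    - [0, 0, 0]
    - [0, 0, 0]
  angular:
    - [0, 0, -0.0028]
    - [0, 0, 0]
    - [0, 0, 0]
    - [0, 0, 0]
    - [0, 0, 0]
    - [0, 0, 0]
    - [0, 0, 0]
    - [0, 0, 0]
    - [0, 0, 0]
    - [0, 0, 0]

```text
time_s: 22.27
tcp_pos: [0.4629, -0.1425, 0.1173]
tcp_rot: [2.221, 2.221, -0.002]
wrist_force: [-6.9, 0.8, 10.3]
grip_width: 0.027
grip_force: 61.7
```

```bash
python3 - <<'E'
from m import *
c,G=run()
for q in (400,440,480): print(q,G[255:300,q].astype(int))
print(G[170:195,420].astype(int)); print(G[205,300:330].astype(int)); print(G[235,300:330].astype(int))
E
```

```text
tcp [ 462.96 -142.52  117.32] yawy 0.0007232191042731984
blk end (array([ 518.53, -106.78], dtype=float32), np.float32(-0.033314053), 30)
blk near (array([ 481.52, -122.71], dtype=float32), np.float32(-88.57579), 14)
blade in (array([ 557.85, -162.89], dtype=float32), np.float32(-0.17572895), 20)
stk lip (array([ 475.4 , -117.03], dtype=float32), np.float32(89.81652), 19)
400 [214 216 216 215 216 216 216 217 216 216 216 217 216 217 216 217 216 216 216 216 216 215 216 216 215 215 216 215 212 191 123  38  27  17  21  23  37  34  26
  26  17  18  19  18  26]
440 [217 215 216 216 216 216 216 218 215 216 216 215 216 217 216 217 216 217 217 216 215 215 216 216 215 216 215 216 215 204 176 149 104  85 124 171 190 193 196
 198 198 194 196 195 197]
480 [210 210 211 210 210 210 210 209 209 208 207 205 206 204 204 203 199 196 198 200 205 205 205 204 204 205 206 206 206 205 204 187 128  93 122 167 186 195 196
 197 198 197 197 197 196]
[ 85  89  98 100 100 104 100 101 102 102 102 102 102 103 102 114 151 194 211 215 215 215 215 216 215]
[ 93  89  91  89  89  89  84  80  75  92 122 119  93  88 135 194 212 214 215 215 216 216 215 216 215 216 215 216 215 216]
[ 90  90  94  91  88  84  81  81  88 113 116  96  83 106 143 161 165 163 164 165 164 166 166 166 166 166 165 165 165 164]
```

Request:
move_arm:
  travel:
    - [0, 0, -0.002]
    - [0.0008, 0, 0]
    - [0, 0.001, 0]
    - [0, 0.001, 0]
    - [0, 0.001, 0]
    - [0, 0.001, 0]
    - [0, 0.0005, 0]
    - [0, 0, 0]
    - [0, 0, 0]
    - [0, 0, 0]
  angular:
    - [0, 0, 0]
    - [0, 0, -0.0026]
    - [0, 0, 0]
    - [0, 0, 0]
    - [0, 0, 0]
    - [0, 0, 0]
    - [0, 0, 0]
    - [0, 0, 0]
    - [0, 0, 0]
    - [0, 0, 0]

```text
time_s: 23.15
tcp_pos: [0.4674, -0.1412, 0.1182]
tcp_rot: [-2.218, -2.224, 0.0]
wrist_force: [1.0, 0.5, -1.7]
grip_width: 0.0273
grip_force: 60.1
```

Request:
move_arm:
  travel:
    - [0, 0.0005, 0]
    - [0, 0.0005, 0]
    - [0, 0.0005, 0]
    - [0, 0.0005, 0]
    - [0, 0, 0]
    - [0, 0, 0]
    - [0, 0, 0]
    - [0, 0, 0]
    - [0, 0, 0]
    - [0, 0, 0]
  angular:
    - [0, 0, 0]
    - [0, 0, 0]
    - [0, 0, 0]
    - [0, 0, 0]
    - [0, 0, 0]
    - [0, 0, 0]
    - [0, 0, 0]
    - [0, 0, 0]
    - [0, 0, 0]
    - [0, 0, 0]

```text
time_s: 23.98
tcp_pos: [0.4682, -0.1411, 0.118]
tcp_rot: [-2.217, -2.223, 0.003]
wrist_force: [-6.4, 0.3, 1.3]
grip_width: 0.0269
grip_force: 60.5
```

Request:
move_arm:
  travel:
    - [0, -0.0008, 0]
    - [0, 0, 0.001]
    - [0, 0, 0.0005]
    - [0, 0, 0.0005]
    - [0, 0, 0.0005]
    - [0, 0, 0.0005]
    - [0, 0, 0.0005]
    - [0, 0, 0]
    - [0, 0, 0]
    - [0, 0, 0]
  angular:
    - [0, 0, 0]
    - [0, 0, 0]
    - [0, 0, 0]
    - [0, 0, 0]
    - [0, 0, 0]
    - [0, 0, 0]
    - [0, 0, 0]
    - [0, 0, 0]
    - [0, 0, 0]
    - [0, 0, 0]

```text
time_s: 24.82
tcp_pos: [0.4681, -0.1411, 0.1173]
tcp_rot: [-2.217, -2.224, 0.002]
wrist_force: [-15.5, 5.4, 22.3]
grip_width: 0.0266
grip_force: 63.3
```

```bash
python3 - <<'E'
from m import *
c,G=run()
for q in (420,440,460,480): print(q,G[280:296,q].astype(int))
print('bot',fit(c,[(q,cross(G[280:292,q],280,150,False)) for q in range(470,497,3)],.085),'top',fit(c,[(q,cross(G[285:296,q],285,140)) for q in range(430,497,4)],.089))
V=c['view'];print('cam',-V[:3,:3].T@V[:3,3]*1000)
s=snap('scene'); cv2.imwrite('pics/z5.png',cv2.resize(s['pixels'][190:320,255:415,::-1],None,fx=4.5,fy=4.5,interpolation=cv2.INTER_CUBIC))
E
```

```text
tcp [ 468.17 -141.05  117.3 ] yawy -359.83089618890614
blk end (array([ 529.74, -106.76], dtype=float32), np.float32(0.032031707), 30)Traceback (most recent call last):
  File "<stdin>", line 2, in <module>
  File "m.py", line 14, in run
    print('blk near',fit(c,[(cross(G[r,311:328],311,140),r) for r in range(195,236,3)],.085))
                     ~~~^^^^^^^^^^^^^^^^^^^^^^^^^^^^^^^^^^^^^^^^^^^^^^^^^^^^^^^^^^^^^^^^^^^^
  File "m.py", line 8, in fit
    P=np.array([onz(c,p,z)[:2]*1000 for p in pts if None not in p]); o,d=line(P); return o,ang(d),len(P)
                                                                         ~~~~^^^
  File "h.py", line 22, in line
    vx,vy,x,y=cv2.fitLine(np.float32(pts),cv2.DIST_HUBER,0,.1,.01).ravel(); return np.array([x,y]),np.array([vx,vy])
              ~~~~~~~~~~~^^^^^^^^^^^^^^^^^^^^^^^^^^^^^^^^^^^^^^^^^
cv2.error: OpenCV(4.12.0) /io/opencv/modules/imgproc/src/linefit.cpp:618: error: (-215:Assertion failed) npoints2 >= 0 || npoints3 >= 0 in function 'fitLine'
```

```bash
python3 - <<'E'
from m import *
c=snap('wrist'); G=cv2.cvtColor(c['pixels'],cv2.COLOR_RGB2GRAY).astype(float)
for q in (360,380,400,420,440,460,480): print(q,G[278:298,q].astype(int))
print('end',fit(c,[(q,cross(G[176:195,q],176,158)) for q in range(340,440,4)],.085))
B=[(q,cross(G[280:292,q],280,150,False)) for q in range(420,490,4)];T=[(q,cross(G[285:296,q],285,140)) for q in range(420,490,4)]
print('bot',fit(c,B,.085),'top',fit(c,T,.089))
V=c['view'];print('cam',-V[:3,:3].T@V[:3,3]*1000)
s=snap('scene'); a=cv2.resize(s['pixels'][195:305,275:415,::-1],None,fx=4,fy=4,interpolation=cv2.INTER_CUBIC)
w=cv2.resize(c['pixels'][170:300,300:380,::-1],None,fx=3,fy=3,interpolation=cv2.INTER_CUBIC)
o=np.zeros((440,800,3),np.uint8);o[:440,:560]=a;o[:390,560:]=w;cv2.imwrite('pics/z5.png',o)
E
```

```text
360 [214 214 214 213 213 213 212 203 174 111  73  66  44  21  22  20  20  18  18  21]
380 [214 215 214 213 200 161  87  27  10  24  25  25  19  19  22  16  21  25  27  24]
400 [215 214 214 215 214 210 189 124  45  22  27  19  25  34  31  30  20  21  20  17]
420 [214 215 214 215 215 215 214 211 195 135  84 120 167 187 193 194 192 175 122  55]
440 [214 213 214 215 214 213 214 211 194 133  85 119 162 185 192 194 196 196 197 195]
460 [207 206 203 203 200 187 178 163 146 108  85 107 152 184 192 193 195 198 196 195]
480 [212 214 213 214 213 213 213 212 196 146  94 101 147 182 190 193 195 197 196 195]
end (array([ 526.62, -106.77], dtype=float32), np.float32(0.015558519), 25)
bot (array([ 569.29, -163.4 ], dtype=float32), np.float32(0.030830508), 17) top (array([ 564.92, -162.83], dtype=float32), np.float32(-0.31832558), 18)
cam [467.87 -74.91 237.68]
```

View pics/z5.png

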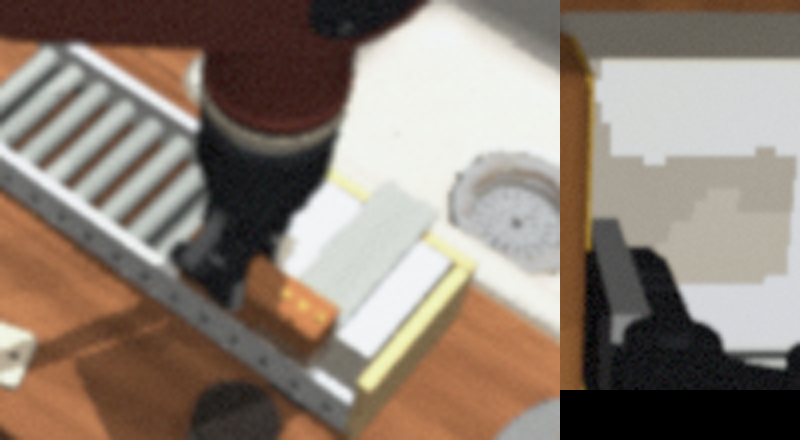

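The scene view shows the blade lying on the block with its outer edge next to the score line, and the stock against the near side. I'll ease the pressing, release, retreat, and check precisely.

Request:
move_arm:
  travel:
    - [0, -0.0005, -0.001]
    - [0, 0, 0]
    - [0, 0, 0]
    - [0, 0, 0]
    - [0, 0, 0]
    - [0, 0, 0]
    - [0, 0, 0]
    - [0, 0, 0]
    - [0, 0, 0]
    - [0, 0, 0]
  angular:
    - [0, 0, 0]
    - [0, 0, 0]
    - [0, 0, 0]
    - [0, 0, 0]
    - [0, 0, 0]
    - [0, 0, 0]
    - [0, 0, 0]
    - [0, 0, 0]
    - [0, 0, 0]
    - [0, 0, 0]
  claw: 0.045

```text
time_s: 25.8
tcp_pos: [0.4681, -0.1412, 0.1157]
tcp_rot: [-2.218, -2.224, 0.0]
wrist_force: [-0.4, -0.1, 0.4]
grip_width: 0.0449
grip_force: 0.0
```

Request:
move_arm:
  travel:
    - [0, 0, -0.01]
    - [0, 0, -0.02]
    - [0, 0, -0.03]
    - [0, 0, -0.03]
    - [0.025, 0, -0.01]
    - [0.03, 0, 0]
    - [0.03, 0, 0]
    - [0.03, 0, 0]
    - [0.03, 0, 0]
    - [0.015, 0, 0]
  angular:
    - [0, 0, 0]
    - [0, 0, 0]
    - [0, 0, 0]
    - [0, 0, 0]
    - [0, 0, 0]
    - [0, 0, 0]
    - [0, 0, 0]
    - [0, 0, 0]
    - [0, 0, 0]
    - [0, 0, 0]

```text
time_s: 26.63
tcp_pos: [0.4675, 0.0215, 0.2168]
tcp_rot: [2.217, 2.226, 0.002]
wrist_force: [0.8, -0.2, 0.3]
grip_width: 0.0448
grip_force: 0.0
```

```bash
python3 - <<'E'
from h import *
t=snap('top','top5.png'); w=snap('wrist','w5.png'); print(manip.get_obs()['tcp_pos'])
a=cv2.resize(t['pixels'][175:245,335:415,::-1],None,fx=5,fy=5,interpolation=cv2.INTER_CUBIC)
o=np.zeros((420,800,3),np.uint8);o[:350,:400]=a;o[:300,400:]=cv2.resize(w['pixels'][:,:,::-1],(400,300),interpolation=cv2.INTER_AREA);cv2.imwrite('pics/z6.png',o)
E
```

```text
[0.46767887 0.02090464 0.21666299]
```

View pics/z6.png

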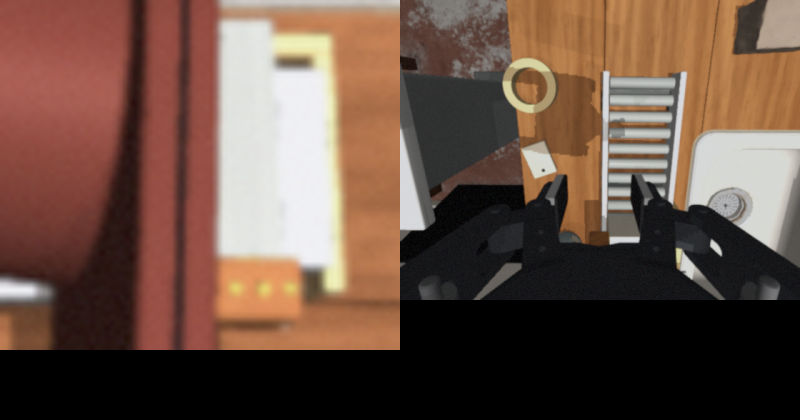

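The top view shows the blade's outer edge near the score and no dark line left on the exposed part. I'll look from near with the wrist camera above the square.

Request:
move_arm:
  travel:
    - [-0.01, 0, -0.02]
    - [-0.02, 0, -0.03]
    - [-0.02, 0, -0.03]
    - [-0.025, 0, 0]
    - [-0.025, 0, 0]
    - [-0.025, 0, 0]
    - [-0.025, 0, 0]
    - [-0.02, 0, 0]
    - [-0.015, 0, 0]
    - [0, 0, 0]
  angular:
    - [0, 0, 0]
    - [0, 0, 0]
    - [0, 0, 0]
    - [0, 0, 0]
    - [0, 0, 0]
    - [0, 0, 0]
    - [0, 0, 0]
    - [0, 0, 0]
    - [0, 0, 0]
    - [0, 0, 0]

```text
time_s: 27.57
tcp_pos: [0.4677, -0.1698, 0.2963]
tcp_rot: [2.222, 2.219, -0.002]
wrist_force: [-0.2, -0.2, -0.4]
grip_width: 0.045
grip_force: 0.0
```

```bash
python3 - <<'E'
from h import *
w=snap('wrist','w6.png'); print(manip.get_obs()['tcp_pos'])
uv=[proj(w,np.array(p)/1000) for p in ((455,-95,85),(600,-95,85),(455,-235,85),(600,-235,85))]; print(np.round(uv))
cv2.imwrite('pics/z7.png',cv2.resize(w['pixels'][140:290,230:400,::-1],None,fx=4,fy=4,interpolation=cv2.INTER_CUBIC))
E
```

```text
[ 0.46775843 -0.16825279  0.29611845]
[[267. 117.]
 [404. 116.]
 [268. 240.]
 [391. 240.]]
```

View pics/z7.png

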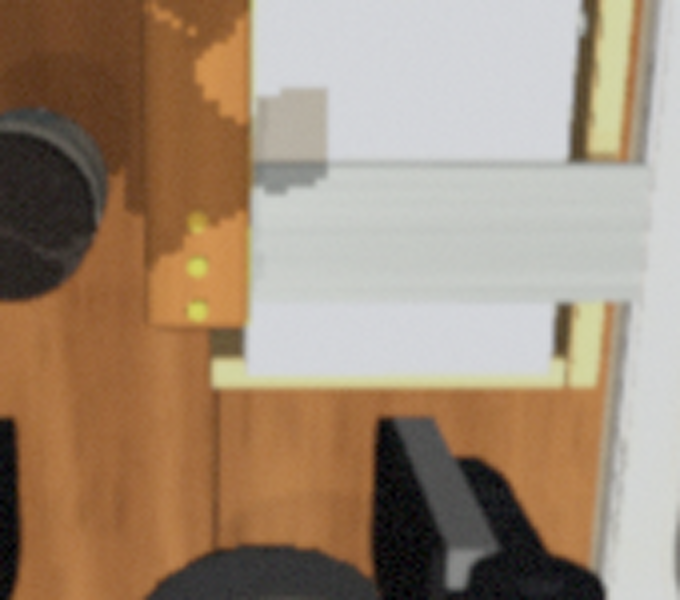

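Viewed from above, the square is flush and flat. The outer edge is at crop row 300 and the block's stop end at row 377. The score line is hidden under the blade, so the blade sits slightly too far towards -y. Quantifying.

```bash
cat > m2.py <<'E'
from m import *
def run2():
    c=snap('wrist'); L=cv2.cvtColor(c['pixels'],cv2.COLOR_RGB2LAB).astype(float)
    def edge(q,y,z,h=4):
        r=int(round(proj(c,np.array([q,y,z])/1000)[1])); u=int(round(proj(c,np.array([q,y,z])/1000)[0]))
        s=np.abs(np.diff(L[r-h-1:r+h+2,u],axis=0)).sum(1)
        s=np.clip(s-3,0,None); return (u,r-h-.5+(s*np.arange(len(s))).sum()/s.sum()) if s.sum()>4 else (None,0)
    for n,y,z,a,b in (('end+',-107,85,490,560),('end-',-227,85,490,560),('outer top',-202,89,492,560),('inner top',-162,89,510,560)):
        print(n,fit(c,[edge(q,y,z) for q in range(a,b,4)],z/1000))
    for u in (320,340): print(c['pixels'][208:220,u].tolist())
    return c
if __name__=='__main__': run2()
E
python3 m2.py
```

```text
end+ (array([ 518.8 , -105.92], dtype=float32), np.float32(-0.20840436), 18)
end- (array([ 523.21, -229.34], dtype=float32), np.float32(0.19501404), 18)
outer top (array([ 515.72, -203.51], dtype=float32), np.float32(0.26426667), 17)
inner top (array([ 534.79, -162.51], dtype=float32), np.float32(-0.088049695), 13)
[[197, 200, 196], [200, 203, 199], [201, 203, 200], [200, 203, 198], [201, 204, 200], [201, 204, 199], [199, 203, 198], [201, 205, 200], [201, 205, 202], [201, 202, 205], [208, 210, 214], [211, 213, 217]]
[[196, 199, 195], [198, 200, 196], [198, 202, 198], [200, 204, 199], [198, 202, 198], [197, 200, 196], [197, 201, 197], [199, 201, 198], [199, 202, 200], [202, 203, 206], [208, 211, 214], [211, 213, 216]]
```

Any exposed part of the score line would be hidden by parallax from this side (blade 4 mm high, about 1.2 mm hidden). I'll look from the -y side.

Request:
move_arm:
  travel:
    - [-0.01, 0, 0]
    - [-0.02, 0, 0]
    - [-0.025, 0, 0]
    - [-0.025, 0, 0]
    - [-0.025, 0, 0]
    - [-0.02, 0, 0]
    - [-0.01, 0, 0]
    - [0, 0, 0.015]
    - [0, 0, 0.01]
    - [0, 0, 0]
  angular:
    - [0, 0, 0]
    - [0, 0, 0]
    - [0, 0, 0]
    - [0, 0, 0]
    - [0, 0, 0]
    - [0, 0, 0]
    - [0, 0, 0]
    - [0, 0, 0]
    - [0, 0, 0]
    - [0, 0, 0]

```text
time_s: 28.5
tcp_pos: [0.4676, -0.2997, 0.2678]
tcp_rot: [-2.214, -2.221, 0.0]
wrist_force: [-1.0, 0.7, -0.5]
grip_width: 0.0453
grip_force: 0.0
```

```bash
python3 - <<'E'
from m import *
c=snap('wrist','w8.png'); V=c['view'];print('cam',-V[:3,:3].T@V[:3,3]*1000)
G=cv2.cvtColor(c['pixels'],cv2.COLOR_RGB2GRAY).astype(int)
for x in (495,520,545,565):
    print(x,[int(round(v)) for y in (-107,-162,-202,-227) for v in proj(c,np.array([x,y,85])/1000)])
    u,r=np.round(proj(c,np.array([x,-202,85])/1000)).astype(int); print(r-12,G[r-12:r+13,u])
    r=round(proj(c,np.array([x,-227,85])/1000)[1]); print('e-',r-6,G[r-6:r+7,u])
    u,r=np.round(proj(c,np.array([x,-107,85])/1000)).astype(int); print('e+',r-6,G[r-6:r+7,u])
    u,r=np.round(proj(c,np.array([x,-162,89])/1000)).astype(int); print('in',r-6,G[r-6:r+7,u])
E
```

```text
cam [ 467.47 -233.97  388.46]
495 [312, -25, 310, 45, 309, 92, 308, 119]
80 [198 201 200 202 201 201 203 203 202 202 204 202 191 174 203 214 215 215 215 215 215 213 215 214 215]
e- 113 [215 215 214 216 214 208 190 172 193 205 207 207 207]
e+ -31 [26 19 20 16 19 23 22 15 12 22 25 19 25]
in 38 [214 214 215 215 214 214 213 208 197 196 198 198 197]
520 [341, -25, 337, 45, 335, 92, 334, 119]
80 [197 197 197 199 199 201 201 201 196 198 201 199 189 173 204 215 215 215 214 215 214 215 214 215 214]
e- 113 [215 214 215 214 214 208 189 167 191 205 208 208 207]
e+ -31 [24 18 20 19 28 25 14 21 19 22 20 23 18]
in 38 [214 215 214 213 212 214 214 207 196 193 194 196 195]
545 [370, -25, 365, 45, 361, 92, 359, 119]
80 [194 194 194 197 198 198 199 198 193 194 196 197 184 175 204 214 215 213 215 215 214 215 213 215 215]
e- 113 [214 214 215 214 215 208 191 165 190 206 208 209 209]
e+ -31 [23 24 16 20 24 23 18 29 23 29 25 23 28]
in 38 [214 214 214 213 215 214 213 208 193 190 191 194 194]
565 [393, -25, 386, 45, 382, 92, 380, 119]
80 [192 192 193 196 198 199 198 197 197 199 202 201 192 181 203 213 214 213 214 214 214 216 215 214 214]
e- 113 [214 216 214 215 213 210 194 169 194 206 209 209 211]
e+ -31 [13 14 17 25 19 21 27 11 20 17 23 20 25]
in 38 [213 215 214 214 214 216 213 207 192 187 189 193 193]
```

Measured on the block itself, the outer edge is about 24 mm from the stop end instead of 25, so the blade must shift +1.1 mm in y. I'll regrip, lift slightly so the block isn't dragged, shift and set it down again.

Request:
move_arm:
  travel:
    - [0.015, 0, 0]
    - [0.02, 0, 0]
    - [0.025, 0, 0]
    - [0.025, 0, 0]
    - [0.025, 0, 0]
    - [0.025, 0, 0]
    - [0.0155, 0, 0]
    - [0.008, 0.0005, 0]
    - [0, 0, 0.015]
    - [0, 0, 0.025]
  angular:
    - [0, 0, 0]
    - [0, 0, 0]
    - [0, 0, 0]
    - [0, 0, 0]
    - [0, 0, 0]
    - [0, 0, 0]
    - [0, 0, 0]
    - [0, 0, 0]
    - [0, 0, 0]
    - [0, 0, 0]

```text
time_s: 29.38
tcp_pos: [0.4709, -0.1425, 0.2344]
tcp_rot: [2.211, 2.221, 0.004]
wrist_force: [0.7, -0.0, 0.6]
grip_width: 0.0453
grip_force: 0.0
```

Request:
move_arm:
  travel:
    - [0, 0, 0.025]
    - [0, 0, 0.025]
    - [0, 0, 0.02]
    - [0, 0, 0.015]
    - [0, 0, 0.012]
    - [0, 0, 0.008]
    - [0, 0, 0.005]
    - [0, 0, 0]
    - [0, 0, 0]
    - [0, 0, 0]
  angular:
    - [0, 0, 0]
    - [0, 0, 0]
    - [0, 0, 0]
    - [0, 0, 0]
    - [0, 0, 0]
    - [0, 0, 0]
    - [0, 0, 0]
    - [0, 0, 0]
    - [0, 0, 0]
    - [0, 0, 0]

```text
time_s: 30.22
tcp_pos: [0.4694, -0.1431, 0.1218]
tcp_rot: [2.217, 2.223, 0.001]
wrist_force: [-0.9, -0.2, -0.5]
grip_width: 0.0454
grip_force: 0.0
```

Request:
move_arm:
  travel:
    - [0, -0.001, 0.003]
    - [0, 0, 0.002]
    - [0, 0, 0]
    - [0, 0, 0]
    - [0, 0, 0]
    - [0, 0, 0]
    - [0, 0, 0]
    - [0, 0, 0]
    - [0, 0, 0]
    - [0, 0, 0]
  angular:
    - [0, 0, 0]
    - [0, 0, 0]
    - [0, 0, 0]
    - [0, 0, 0]
    - [0, 0, 0]
    - [0, 0, 0]
    - [0, 0, 0]
    - [0, 0, 0]
    - [0, 0, 0]
    - [0, 0, 0]
  claw: 0.02
  newtons: 40

```text
time_s: 31.05
tcp_pos: [0.4679, -0.143, 0.1173]
tcp_rot: [2.218, 2.224, -0.0]
wrist_force: [-4.9, 1.6, 10.2]
grip_width: 0.0273
grip_force: 40.4
```

Request:
move_arm:
  travel:
    - [0, -0.0005, -0.001]
    - [0, 0, -0.002]
    - [0, 0, 0]
    - [0.0011, 0, 0]
    - [0, 0, 0]
    - [0, 0.0005, 0]
    - [0, 0.0005, 0]
    - [0, 0, 0]
    - [0, 0, 0]
    - [0, 0, 0]
  angular:
    - [0, 0, 0]
    - [0, 0, 0]
    - [0, 0, 0]
    - [0, 0, 0]
    - [0, 0, 0]
    - [0, 0, 0]
    - [0, 0, 0]
    - [0, 0, 0]
    - [0, 0, 0]
    - [0, 0, 0]

```text
time_s: 31.88
tcp_pos: [0.4681, -0.1416, 0.1187]
tcp_rot: [-2.218, -2.224, 0.0]
wrist_force: [-0.6, -0.2, -3.2]
grip_width: 0.027
grip_force: 39.5
```

Request:
move_arm:
  travel:
    - [0, 0, 0.001]
    - [0, 0, 0.0005]
    - [0, 0, 0.0005]
    - [0, 0, 0.0005]
    - [0, 0, 0]
    - [0, 0, 0]
    - [0, 0, 0]
    - [0, 0, 0]
    - [0, 0, 0]
    - [0, 0, 0]
  angular:
    - [0, 0, 0]
    - [0, 0, 0]
    - [0, 0, 0]
    - [0, 0, 0]
    - [0, 0, 0]
    - [0, 0, 0]
    - [0, 0, 0]
    - [0, 0, 0]
    - [0, 0, 0]
    - [0, 0, 0]

```text
time_s: 32.72
tcp_pos: [0.468, -0.1416, 0.1174]
tcp_rot: [-2.218, -2.224, 0.001]
wrist_force: [-6.3, 2.9, 9.1]
grip_width: 0.0274
grip_force: 40.9
```

Request:
move_arm:
  travel:
    - [0, 0, -0.0007]
    - [0, 0.0005, 0]
    - [0, 0.0005, 0]
    - [0, 0, 0]
    - [0, 0, 0]
    - [0, 0, 0]
    - [0, 0, 0]
    - [0, 0, 0]
    - [0, 0, 0]
    - [0, 0, 0]
  angular:
    - [0, 0, 0]
    - [0, 0, 0]
    - [0, 0, 0]
    - [0, 0, 0]
    - [0, 0, 0]
    - [0, 0, 0]
    - [0, 0, 0]
    - [0, 0, 0]
    - [0, 0, 0]
    - [0, 0, 0]

```text
time_s: 33.55
tcp_pos: [0.4682, -0.1416, 0.1175]
tcp_rot: [-2.217, -2.223, 0.003]
wrist_force: [-9.4, 2.3, 9.2]
grip_width: 0.0274
grip_force: 41.0
```

Request:
move_arm:
  travel:
    - [0, 0, 0]
    - [0, 0, 0]
    - [0, 0, 0]
    - [0, 0, 0]
    - [0, 0, 0]
    - [0, 0, 0]
    - [0, 0, 0]
    - [0, 0, -0.005]
    - [0, 0, -0.015]
    - [0, 0, -0.02]
  angular:
    - [0, 0, 0]
    - [0, 0, 0]
    - [0, 0, 0]
    - [0, 0, 0]
    - [0, 0, 0]
    - [0, 0, 0]
    - [0, 0, 0]
    - [0, 0, 0]
    - [0, 0, 0]
    - [0, 0, 0]
  claw: 0.045

```text
time_s: 34.38
tcp_pos: [0.4679, -0.141, 0.156]
tcp_rot: [-2.216, -2.222, 0.002]
wrist_force: [0.0, -0.2, 0.0]
grip_width: 0.0451
grip_force: 0.0
```

Request:
move_arm:
  travel:
    - [0, 0, -0.025]
    - [0, 0, -0.025]
    - [0, 0, -0.025]
    - [-0.015, 0, -0.025]
    - [-0.025, 0, -0.015]
    - [-0.03, 0, 0]
    - [-0.03, 0, 0]
    - [-0.03, 0, 0]
    - [-0.02, 0, 0]
    - [-0.008, 0, 0]
  angular:
    - [0, 0, 0]
    - [0, 0, 0]
    - [0, 0, 0]
    - [0, 0, 0]
    - [0, 0, 0]
    - [0, 0, 0]
    - [0, 0, 0]
    - [0, 0, 0]
    - [0, 0, 0]
    - [0, 0, 0]

```text
time_s: 35.22
tcp_pos: [0.4692, -0.3023, 0.2723]
tcp_rot: [2.221, 2.221, -0.001]
wrist_force: [-0.1, -0.4, 0.3]
grip_width: 0.045
grip_force: 0.0
```

Request:
move_arm:
  travel:
    - [0, 0, 0]
    - [0, 0, 0]
    - [0, 0, 0]
    - [0, 0, 0]
    - [0, 0, 0]
    - [0, 0, 0]
    - [0, 0, 0]
    - [0, 0, 0]
    - [0, 0, 0]
    - [0, 0, 0]
  angular:
    - [0, 0, 0]
    - [0, 0, 0]
    - [0, 0, 0]
    - [0, 0, 0]
    - [0, 0, 0]
    - [0, 0, 0]
    - [0, 0, 0]
    - [0, 0, 0]
    - [0, 0, 0]
    - [0, 0, 0]

```text
time_s: 36.05
tcp_pos: [0.4696, -0.2995, 0.272]
tcp_rot: [-2.218, -2.224, -0.0]
wrist_force: [-0.3, -0.2, 0.3]
grip_width: 0.0452
grip_force: 0.0
```

```bash
python3 - <<'E'
from m import *
c=snap('wrist','w9.png'); V=c['view'];print('cam',-V[:3,:3].T@V[:3,3]*1000)
G=cv2.cvtColor(c['pixels'],cv2.COLOR_RGB2GRAY).astype(int)
for x in (495,520,545,565):
    u,r=np.round(proj(c,np.array([x,-202,85])/1000)).astype(int); print(x,u,r-8,G[r-8:r+9,u])
    r=round(proj(c,np.array([x,-227,85])/1000)[1]); print('e-',r-6,G[r-6:r+7,u])
cv2.imwrite('pics/z8.png',cv2.resize(c['pixels'][20:150,270:420,::-1],None,fx=4.5,fy=4.5,interpolation=cv2.INTER_CUBIC))
E
```

```text
cam [ 469.1  -233.38  392.39]
495 306 84 [203 203 201 201 203 203 188 149 125 163 205 213 214 215 215 214 215]
e- 113 [215 215 214 214 212 197 167 187 202 205 208 208 208]
520 331 84 [201 201 198 196 199 199 188 151 125 156 203 215 215 215 214 214 214]
e- 113 [215 214 214 214 212 199 171 188 203 206 207 207 206]
545 357 84 [199 196 194 194 195 196 186 154 119 154 203 213 214 213 215 214 213]
e- 113 [213 214 213 215 212 201 172 184 201 208 207 208 208]
565 378 84 [198 196 196 196 199 202 193 162 124 153 203 213 215 212 214 212 214]
e- 113 [215 214 215 214 214 202 177 186 202 208 210 208 210]
```

View pics/z8.png

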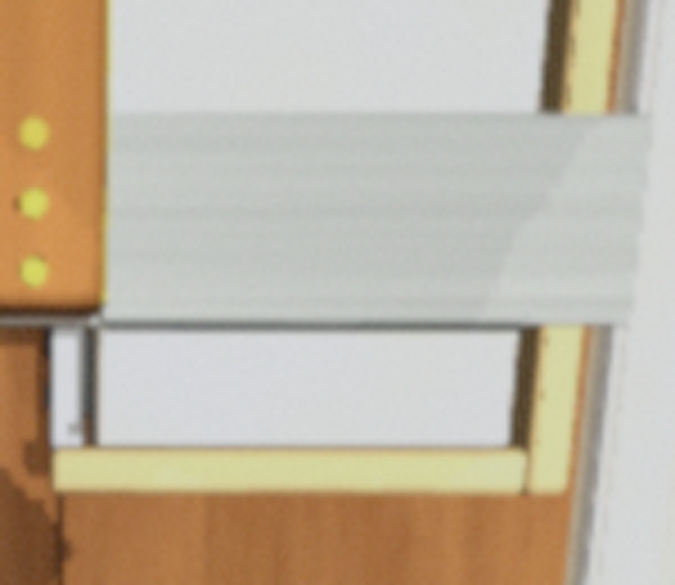

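A thin dark score line now shows along the whole outer edge. I'll compare its darkness with the full 2 mm line in the first picture to see how much is exposed.

```bash
python3 - <<'E'
from m import *
G=cv2.cvtColor(cv2.imread('pics/top1.png'),cv2.COLOR_BGR2GRAY).astype(float)
mm=933/422.4
D=[(np.median(G[r,308:331])-G[r,314:328]).sum()*mm for r in range(194,224)]; print('full line dark*mm',np.median(D))
for f in ('w8.png','w9.png'):
    G=cv2.cvtColor(cv2.imread('pics/'+f),cv2.COLOR_BGR2GRAY).astype(float); E=[]
    for u in range(308,375,3):
        v=G[84:102,u]; i=v.argmin(); a=v[max(i-6,0):i-2].mean(); b=v[i+3:i+7].mean()
        w=v[i-3:i+5]; m=np.where(np.arange(8)<3,a,b); E.append((m-w).sum()*1.0)
    print(f,np.median(E),np.polyfit(np.arange(len(E)),E,1))
t=snap('top'); im=t['pixels']; o=manip.get_obs(); print(o['time_s'])
E
```

```text
full line dark*mm 159.03409090909093
w8.png 60.5 [-0.26 63.72]
w9.png 214.5 [ -0.49 218.94]
36.15
```

The exposed darkness (≈155 of 159) means the line is now almost fully uncovered, so the edge is about 0.75 mm too far towards +y. One fine correction back by 0.75 mm.

Request:
move_arm:
  travel:
    - [0.015, 0, 0]
    - [0.02, 0, 0]
    - [0.025, 0, 0]
    - [0.025, 0, 0]
    - [0.025, 0, 0]
    - [0.025, 0, 0]
    - [0.0155, 0, 0]
    - [0.007, -0.0015, 0]
    - [0, 0, 0.01]
    - [0, 0, 0.02]
  angular:
    - [0, 0, 0]
    - [0, 0, 0]
    - [0, 0, 0]
    - [0, 0, 0]
    - [0, 0, 0]
    - [0, 0, 0]
    - [0, 0, 0]
    - [0, 0, 0]
    - [0, 0, 0]
    - [0, 0, 0]

```text
time_s: 36.98
tcp_pos: [0.4692, -0.1427, 0.244]
tcp_rot: [2.213, 2.221, 0.002]
wrist_force: [0.8, 0.6, -0.8]
grip_width: 0.0449
grip_force: 0.0
```

Request:
move_arm:
  travel:
    - [0, 0, 0.025]
    - [0, 0, 0.025]
    - [0, 0, 0.025]
    - [0, 0, 0.02]
    - [0, 0, 0.012]
    - [0, 0, 0.008]
    - [0, 0, 0.005]
    - [0, 0, 0]
    - [0, 0, 0]
    - [0, 0, 0]
  angular:
    - [0, 0, 0]
    - [0, 0, 0]
    - [0, 0, 0]
    - [0, 0, 0]
    - [0, 0, 0]
    - [0, 0, 0]
    - [0, 0, 0]
    - [0, 0, 0]
    - [0, 0, 0]
    - [0, 0, 0]

```text
time_s: 37.82
tcp_pos: [0.4686, -0.1426, 0.1232]
tcp_rot: [2.217, 2.223, 0.001]
wrist_force: [0.8, 0.6, 0.1]
grip_width: 0.0448
grip_force: 0.0
```

Request:
move_arm:
  travel:
    - [0, -0.0004, 0.003]
    - [0, 0, 0.003]
    - [0, 0, 0]
    - [0, 0, 0]
    - [0, 0, 0]
    - [0, 0, 0]
    - [0, 0, 0]
    - [0, 0, 0]
    - [0, 0, 0]
    - [0, 0, 0]
  angular:
    - [0, 0, 0]
    - [0, 0, 0]
    - [0, 0, 0]
    - [0, 0, 0]
    - [0, 0, 0]
    - [0, 0, 0]
    - [0, 0, 0]
    - [0, 0, 0]
    - [0, 0, 0]
    - [0, 0, 0]
  claw: 0.02
  newtons: 40

```text
time_s: 38.65
tcp_pos: [0.4678, -0.1423, 0.1179]
tcp_rot: [2.217, 2.224, 0.0]
wrist_force: [-5.4, 2.5, 12.5]
grip_width: 0.0274
grip_force: 40.4
```

Request:
move_arm:
  travel:
    - [0, -0.0005, -0.001]
    - [0, 0, -0.002]
    - [0, 0, 0]
    - [-0.0007, 0, 0]
    - [0, 0, 0]
    - [0, 0.0005, 0]
    - [0, 0.0005, 0]
    - [0, 0, 0]
    - [0, 0, 0]
    - [0, 0, 0]
  angular:
    - [0, 0, 0]
    - [0, 0, 0]
    - [0, 0, 0]
    - [0, 0, 0]
    - [0, 0, 0]
    - [0, 0, 0]
    - [0, 0, 0]
    - [0, 0, 0]
    - [0, 0, 0]
    - [0, 0, 0]

```text
time_s: 39.48
tcp_pos: [0.4678, -0.1428, 0.1189]
tcp_rot: [-2.218, -2.224, 0.0]
wrist_force: [1.0, 0.0, -1.7]
grip_width: 0.0272
grip_force: 39.5
```

Request:
move_arm:
  travel:
    - [-0.0002, 0, 0]
    - [0, 0.0005, 0]
    - [0, 0.0005, 0.0005]
    - [0, 0, 0.0005]
    - [0, 0, 0.0005]
    - [0, 0, 0.0005]
    - [0, 0, 0]
    - [0, 0, 0]
    - [0, 0, 0]
    - [0, 0, 0]
  angular:
    - [0, 0, 0]
    - [0, 0, 0]
    - [0, 0, 0]
    - [0, 0, 0]
    - [0, 0, 0]
    - [0, 0, 0]
    - [0, 0, 0]
    - [0, 0, 0]
    - [0, 0, 0]
    - [0, 0, 0]

```text
time_s: 40.32
tcp_pos: [0.468, -0.1429, 0.1182]
tcp_rot: [-2.217, -2.223, 0.002]
wrist_force: [-10.1, 3.1, 12.1]
grip_width: 0.0271
grip_force: 41.3
```

Request:
move_arm:
  travel:
    - [0, 0, 0]
    - [0, 0, 0]
    - [0, 0, 0]
    - [0, 0, 0]
    - [0, 0, 0]
    - [0, 0, 0]
    - [0, 0, 0]
    - [0, 0, -0.005]
    - [0, 0, -0.015]
    - [0, 0, -0.02]
  angular:
    - [0, 0, 0]
    - [0, 0, 0]
    - [0, 0, 0]
    - [0, 0, 0]
    - [0, 0, 0]
    - [0, 0, 0]
    - [0, 0, 0]
    - [0, 0, 0]
    - [0, 0, 0]
    - [0, 0, 0]
  claw: 0.045

```text
time_s: 41.15
tcp_pos: [0.4675, -0.1424, 0.1561]
tcp_rot: [-2.216, -2.222, 0.002]
wrist_force: [-0.7, 0.5, 0.9]
grip_width: 0.0451
grip_force: 0.0
```

Request:
move_arm:
  travel:
    - [0, 0, -0.025]
    - [0, 0, -0.025]
    - [0, 0, -0.025]
    - [-0.015, 0, -0.025]
    - [-0.025, 0, -0.015]
    - [-0.03, 0, 0]
    - [-0.03, 0, 0]
    - [-0.03, 0, 0]
    - [-0.02, 0, 0]
    - [-0.008, 0, 0]
  angular:
    - [0, 0, 0]
    - [0, 0, 0]
    - [0, 0, 0]
    - [0, 0, 0]
    - [0, 0, 0]
    - [0, 0, 0]
    - [0, 0, 0]
    - [0, 0, 0]
    - [0, 0, 0]
    - [0, 0, 0]

```text
time_s: 41.98
tcp_pos: [0.4688, -0.3037, 0.2723]
tcp_rot: [2.221, 2.221, -0.001]
wrist_force: [0.3, 0.4, -0.2]
grip_width: 0.0451
grip_force: 0.0
```

Request:
move_arm:
  travel:
    - [0, 0, 0]
    - [0, 0, 0]
    - [0, 0, 0]
    - [0, 0, 0]
    - [0, 0, 0]
    - [0, 0, 0]
    - [0, 0, 0]
    - [0, 0, 0]
    - [0, 0, 0]
    - [0, 0, 0]
  angular:
    - [0, 0, 0]
    - [0, 0, 0]
    - [0, 0, 0]
    - [0, 0, 0]
    - [0, 0, 0]
    - [0, 0, 0]
    - [0, 0, 0]
    - [0, 0, 0]
    - [0, 0, 0]
    - [0, 0, 0]

```text
time_s: 42.82
tcp_pos: [0.4692, -0.301, 0.272]
tcp_rot: [2.219, 2.224, -0.0]
wrist_force: [-0.1, 0.3, 0.3]
grip_width: 0.0453
grip_force: 0.0
```

```bash
python3 - <<'E'
from m import *
c=snap('wrist','w10.png')
G=cv2.cvtColor(c['pixels'],cv2.COLOR_RGB2GRAY).astype(int)
for x in (495,520,545,565):
    u,r=np.round(proj(c,np.array([x,-202,85])/1000)).astype(int); print(x,u,r-8,G[r-8:r+9,u])
    r=round(proj(c,np.array([x,-227,85])/1000)[1]); print('e-',r-6,G[r-6:r+7,u])
for f in ('w8.png','w9.png','w10.png'):
    G=cv2.cvtColor(cv2.imread('pics/'+f),cv2.COLOR_BGR2GRAY).astype(float); E=[]
    for u in range(308,375,3):
        v=G[84:102,u]; i=v.argmin(); a=v[max(i-6,0):i-2].mean(); b=v[i+3:i+7].mean()
        w=v[i-3:i+5]; m=np.where(np.arange(8)<3,a,b); E.append((m-w).sum()*1.0)
    print(f,np.median(E),np.polyfit(np.arange(len(E)),E,1))
# stock inner top edge vs block near edge, flushness: columns at rows along stock, block near edge beyond the stock (-y side)
L=cv2.cvtColor(c['pixels'],cv2.COLOR_RGB2GRAY).astype(int)
for y in (-190,-215): 
    u,r=np.round(proj(c,np.array([483,y,85])/1000)).astype(int); print(y,r,u-10,L[r,u-10:u+11])
E
```

```text
495 306 82 [199 203 204 202 201 202 202 187 148 157 201 214 216 214 215 214 214]
e- 111 [215 214 215 214 213 209 188 167 190 205 206 207 206]
520 332 82 [200 200 199 197 197 198 200 186 148 140 187 209 215 213 214 215 215]
e- 111 [214 214 214 214 214 210 190 165 191 205 207 209 207]
545 358 82 [198 199 196 193 195 196 197 187 158 142 185 210 214 213 214 213 214]
e- 111 [212 214 213 213 214 210 193 168 192 205 208 207 208]
565 379 82 [198 199 201 199 198 202 202 191 162 142 182 209 214 214 213 214 214]
e- 111 [215 215 213 214 214 211 193 167 194 208 209 209 210]
w8.png 60.5 [-0.26 63.72]
w9.png 214.5 [ -0.49 218.94]
w10.png 153.0 [ -0.11 156.94]
-190 77 284 [159 157 157 157 157 158 155 142 135 157 191 199 199 199 200 199 199 199 200 197 199]
-215 104 283 [211 214 214 213 205 163 100  74  93 149 202 214 215 214 214 214 215 215 215 215 215]
```

```bash
python3 -c "
from station import manip
print(manip.job_done())"
```

```text
the job is handed in; nothing more can be done
None
```

I handed the job in at about 43 s of the 64 s allowed: the jar stands upright on the table, the block is home against the end stop, and the try square lies on it with its stock against the near side and its outer edge within about 0.2 mm of the score line by my camera estimate, though the hand-in gave no verdict.

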